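Load the bench reader and index the sample cup to its read head

ROBOT

A 6-joint arm with a two-finger parallel gripper is mounted at the origin on a cart in front of the work surface, level with it; the furniture and walls round the work are solid. World frame = base frame: x ahead of the robot, y to its left, z up, the work surface at z = 0. Lengths are in mm, angles in rad, forces in N, time in s.
With the tool pointing down it reaches from about 400 to 925 mm from the base axis. Payload 12.5 kg.
Tool frame: the origin (TCP) lies midway between the tips of the shut fingers; the grasp point (between the pads) lies 19 mm behind it (env.grasp_offset is the distance from the TCP to the grasp point, in mm); z points along the fingers, y is the direction in which the jaws open and shut (so a half turn about z gives the same grasp; the last joint's range is limited). The gripper opens to 95 mm and grips with 3 to 60 N. Pads are 20 mm wide; open, the fingers measure 119 mm over their backs; the gripper's body (75 mm by 180 mm) begins 59 mm behind the grasp point.
Start: joints at [-1.218, 0.491, 1.559, -0, 1.092, -0.106], TCP at [276.82, -560.373, 214.661] pointing down, gripper open.
Joint ranges: [-3.1, 3.1], [-0.84, 2.19], [0.05, 2.79], [-1.13, 4.28], [0.06, 2.93], [-2.69, 2.69]. Speed limits (rad/s): [2.22, 2.22, 2.79, 3.14, 3.14, 3.14].

INTERFACE

Orientations are given as [roll, pitch, yaw] about the fixed x, y, z axes, in that order (R = Rz(yaw) Ry(pitch) Rx(roll)).
In Python, from cell import env gives the robot as it stands.
- The arm moves only by the tool carry_out, never from a script. Its argument "series" is a list of rows, each a list of 6 numbers: the shift along the world's x, y, z in m, then the turn, a rotation vector about the world's x, y, z in degrees. In form: [[dx, dy, dz, wx, wy, wz], ...]. A call has 1 to 12 rows; each row shifts and turns the commanded pose from where the row before left it; what a row does not reach is not made up. A row lasts 1/10 s, in which the tool goes at most 50 mm and 8.59 degrees, less where a joint would pass 70% of its speed; a pose out of reach is approached as far as the arm can. A call is refused whole if a number of a shift passes 0.05 or a number of a turn 8.59, either way. A call with a gripper value outside its range is refused whole. "fingers" is the opening, from 0 (shut) to 1 (fully open), set as the call begins (left out, the last holds). The fingers move at their own pace and stop on an object; the grip force is fixed at half the most. Time passes only in rows, so rows that do not move let the fingers close. It gives the time, the measured TCP pose, the force and the opening at its end, in the units of the state.
- env.state(): the state, without advancing time (a new reading comes with each control period).
- env.read_camera(name): name is "scene" or "top" or "wrist"; returns a dict with "color" (420x560x3 uint8, red, green, blue), "fovy" (degrees; the focal length in pixels is half the picture's height over the tangent of half this angle, whatever the lens; pixels are square), "cx", "cy" (the principal point, pixels), "D" ([k1, k2, p1, p2, k3] as OpenCV has them; the pictures are not rectified), "T" (4x4, takes a point from camera to world coordinates); the wrist camera has in their place "mount" (4x4, takes a point from camera to tool coordinates, whose origin is the TCP and whose axes are the flange's). Camera axes: x right, y down, z forward; pixel columns grow to the right and rows downward; lengths in mm; the calibration is good to about 2 mm. A picture is of the moment at which its call begins: read the wrist's pose just before it. There is no depth.
- env.job_done(): hands the job in, once; it reports no verdict.
Trained networks look in a picture, given as the dict that the camera call returned (one of the last four; its "shot" number tells which), for a name from the list of things; names that differ only in an ending like _2 or _b are one class to them, and where a whole thing is asked for, a point or a joint stands for the part that bears it (a point fixed in the world has none). Each returns a list of dicts, best first, with "score" (0 to 1); they miss things now and then, are a little off and sometimes report something else, mostly with a low value. They report only what shows in the picture. A call takes as long as a camera call. They do not tell look-alikes from the thing itself.
- env.search_frame(label, picture): "point" ([x, y, z] in mm, in world coordinates, good to about 4 mm: the middle of the surface that is visible of it).
The state is a dict: "t": time; "joints": joint angles; "qvel": joint speeds; "tau": joint torques, N m; "eef_pos": TCP position; "tcp_rot": TCP orientation; "ft_force": force on the tool from outside, world axes, zero at the start; "moment": the same for the moment, N m; "opening": opening from 0.0 (shut) to 1.0 (fully open).
Only numpy, scipy, OpenCV 4.12 (cv2) and the standard library are available. Lean on these libraries where they do the work, as an engineer would, in place of code of your own. Each camera call takes 0.05 s, during which the arm holds its last target. There are 200 camera calls.

TASK

Load the bench reader's turntable while it stands at home: the capped 50 ml tube from the navy rack into the narrow tall socket, the small capped dropper bottle into the middle socket and the open sample cup into the wide low socket, each upright and right down on the deck. Then take the upright black knob of the index lever and turn the table anticlockwise, seen from above, exactly three clicks and no further, which brings the sample cup in front of the read head. The table springs home when let go, so finish holding the knob there, with nothing but the knob in the fingers; do not tip the open cup or knock the other things about.

Things in the scene. Friction and masses are not known exactly. Their poses are not given: they have to be found in the camera images.
- sample_cup: open white translucent sample cup, round, 44 mm wide at the rim, about 37 mm at the foot, 50 mm high, 60 g; origin at the centre of its underside, z up. Stands on the bench at the start
- dropper_bottle: small white capped bottle, round, body 36 mm wide up to 63 mm height, cap 32 mm wide, 78 mm high in all, 60 g; origin at the centre of its underside, z up. Stands on the bench at the start. (A similar but larger jar, 60 mm wide, stays where it is)
- tube: capped 50 ml tube, 116 mm long, barrel 28.4 mm wide, cap 34.4 mm wide over the top 15 mm, 40 g; origin at the centre of its foot, z up along the tube. At the start it stands alone, upright, in the rack (foot 4 mm above the bench)
- tube_rack: navy three-plate tube rack, fixed, 226 x 114 x 72 mm high (long side along its x), open cells of about 32 mm on a 35 mm pitch; origin at the centre of its underside. The tube's top 48 mm stand out of it; lift the tube more than 75 mm to clear it
- reader: the bench reader, fixed: round white base 296 mm across, 28 mm high, with a grey read head (72 x 66 mm, 128 mm high) on its +y side, centred 177 mm from the turntable's axis, and on a lug between -x and -y, 145 to 195 mm from the axis, the click roller with its spring block, 51 mm high; origin under the turntable's axis at bench height, z up
- turn_axis (a point): centre of the turntable (disc of 132 mm radius) at the height of its deck, 49 mm above the bench; the axis is vertical
- socket_tube (a point): floor centre of the narrow tall socket, for the tube: bore 31.4 mm, rim 44 mm above the deck, mouth flared. On the deck, 102 mm from the axis; next to the black reference plug (32 mm wide, 46 mm high, at the read head when the table is at home)
- socket_bottle (a point): floor centre of the middle socket, for the dropper bottle: bore 39 mm, rim 22 mm above the deck, mouth flared. 102 mm from the axis, 30 degrees clockwise of socket_tube
- socket_cup (a point): floor centre of the wide low socket, for the sample cup: tapered, 40 mm at the floor and 49 mm at its rim 20 mm above the deck. 102 mm from the axis, 30 degrees clockwise of socket_bottle; 90 degrees clockwise of the read head at home
- read_point (a point): fixed point in front of the read head, 102 mm from the axis at deck height: the socket being read is centred over it
- index_knob: upright round black knob at the end of the flat index lever, 17 mm wide, top 53 mm above its origin; origin at its foot, 70 mm above the bench, 100 mm from the axis; it travels on a level circle round turn_axis with the turntable and spins freely on its own pin. Pinch it from above
- knob_grip (a point): centre of the knob, 33 mm above its foot: where to pinch it (103 mm above the bench)
- turntable (a joint): turn of table, lever and knob in rad, anticlockwise positive: home stop 0, clicks at 0.524, 1.047, 1.571 (third), 2.094 (fourth), end stop 2.2. A spring pulls it home with 2.7 to 3.2 N at the knob; within some 3 degrees of each click a roller drops into a notch: about 2 N less just before the click, 2.5 N more just past it. Let go at any click, it runs home within 1 s
- white_jar: bystander: white capped jar 60 mm wide, 92 mm high; origin at the centre of its underside
- waste_beaker: bystander: 500 ml beaker with handle, 104 x 146 mm, 128 mm high; origin at its underside
- timer: bystander: flat bench timer 50 x 46 x 11 mm; origin at its underside
- ring_cap: bystander: loose white ring-shaped screw cap 47 mm wide, 13 mm high, lying on the bench; origin at its underside
Things that resemble listed ones, but are neither listed nor needed, are in the scene too. What is shaped like the dropper_bottle but brown, pink or yellow is not meant.

How it is judged:
By the outcome, as a careful person would: the job done as asked, in the order asked, and still so for the second after the job is handed in, while the arm keeps its last pose, push and grip.
It also fails if it takes over 72 s, if anything falls off the work surface, if the arm or the gripper's body presses on something with over 40 N, if the wrist force passes 120 N, or if a joint passes its speed limit or range.

## Working session

There is one attempt and no reset: what is moved stays moved. The work goes in short steps, Python scripts to look and compute and a tool call to move; the robot and the scene stay as the last step left them, time stands still between calls to the robot, and variables do not carry over. Pictures are saved under pics/ and viewed, and the job is handed in when it is done.

Besides the shell and the picture viewer there is one more tool, called as name([rows], argument=value, ...), one row to a line, values as JSON. carry_out: Moves the arm, as the interface text tells. Its arguments: {"type":"object","properties":{"series":{"type":"array","items":{"type":"array","items":{"type":"number"}}},"fingers":{"type":"number"}},"required":["series"]}

```bash
ls; mkdir -p pics; cat > h.py <<'E'
import numpy as np, cv2, os
from cell import env
def shot(name,fn,crop=None,scale=1):
    st=env.state(); p=env.read_camera(name); im=p["color"][:,:,::-1]
    if crop: x0,y0,x1,y1=crop; im=im[y0:y1,x0:x1]
    cv2.imwrite("pics/"+fn,cv2.resize(im,None,fx=scale,fy=scale,interpolation=cv2.INTER_CUBIC))
    p["st"]=st; return p
def K(p):
    f=p["color"].shape[0]/2/np.tan(np.radians(p["fovy"])/2)
    return np.array([[f,0,p["cx"]],[0,f,p["cy"]],[0,0,1.]])
def T(p):
    if "T" in p: return np.array(p["T"])
    from scipy.spatial.transform import Rotation as R
    s=p["st"]; M=np.eye(4); r=np.array(s["tcp_rot"])
    M[:3,:3]=R.from_euler("xyz",r).as_matrix() if r.size==3 else r
    M[:3,3]=s["eef_pos"]; return M@np.array(p["mount"])
def ray(p,uv,z):
    n=cv2.undistortPoints(np.array([[uv]],float),K(p),np.array(p["D"],float))[0,0]
    M=T(p); d=M[:3,:3]@np.array([n[0],n[1],1]); o=M[:3,3]
    return o+d*(z-o[2])/d[2]
def proj(p,X):
    M=np.linalg.inv(T(p)); X=np.atleast_2d(np.array(X,float))
    c=(M[:3,:3]@X.T).T+M[:3,3]
    return cv2.projectPoints(c,np.zeros(3),np.zeros(3),K(p),np.array(p["D"],float))[0][:,0]
E
python3 - <<'E'
from h import *
print(env.state())
for n in ["scene","top","wrist"]:
    p=shot(n,n+"0.png",scale=1.4)
    print(n,p["fovy"],np.round(T(p),2).tolist())
    for l in ["sample_cup","dropper_bottle","tube","tube_rack","reader","index_knob","turntable","socket_cup","socket_bottle","socket_tube","white_jar"]:
        for d in env.search_frame(l,p): print(l,np.round(d["point"],0),round(d["score"],2),np.round(proj(p,d["point"])[0]*1.4))
E
```

```text
pics
{'t': 0.0, 'joints': array([-1.21759484e+00,  4.91548579e-01,  1.55949463e+00, -2.28366781e-05,
        1.09170017e+00, -1.05611892e-01]), 'qvel': array([-4.08573598e-04, -5.17355669e-04,  7.55638728e-04,  1.01100641e-03,
       -5.20598760e-05, -1.42668538e-03]), 'tau': array([ 1.45259943e-03, -6.12640285e+01, -2.58178389e+01,  6.92936755e-02,
        4.82657435e-02, -1.18282214e-04]), 'eef_pos': array([ 276.71858122, -560.10511816,  214.05301539]), 'tcp_rot': array([-3.14044620e+00, -1.01164058e-04,  4.58823862e-01]), 'ft_force': array([0.48512509, 0.3691242 , 0.96666399]), 'moment': array([-0.02781202, -0.01169801,  0.01030677]), 'opening': 0.9976832638279906}
scene 50.49724901339246 [[0.91, -0.17, 0.38, -30.69], [-0.41, -0.41, 0.81, -1251.5], [0.02, -0.89, -0.45, 742.64], [0.0, 0.0, 0.0, 1.0]]
sample_cup [ 531. -503.  101.] 0.75 [506. 391.]
sample_cup [ 413. -196.   33.] 0.58 [378. 353.]
sample_cup [ 438. -377.   34.] 0.58 [426. 396.]
dropper_bottle [ 470. -659.   48.] 0.92 [524. 478.]
dropper_bottle [ 651. -477.   44.] 0.74 [547. 393.]
dropper_bottle [ 439. -379.   37.] 0.7
[... 835 characters left out ...]
.0]]
sample_cup [ 420. -177.   48.] 0.61 [424. 345.]
dropper_bottle [ 587. -168.   78.] 0.62 [418. 278.]
dropper_bottle [ 650. -463.   77.] 0.59 [532. 251.]
tube [ 568. -294.  119.] 0.49 [470. 281.]
tube_rack [ 626. -288.   71.] 0.58 [464. 262.]
reader [554. 104.  52.] 0.87 [312. 296.]
turntable [563.  94.  48.] 0.92 [316. 293.]
socket_cup [564.  94.  51.] 0.92 [316. 293.]
socket_bottle [563.  93.  48.] 0.81 [316. 293.]
socket_tube [565.  94.  49.] 0.85 [316. 292.]
white_jar [390. 426.  93.] 0.88 [183. 363.]
wrist 66.54723124046149 [[0.44, -0.87, -0.22, 338.38], [-0.9, -0.43, -0.11, -529.34], [0.0, 0.25, -0.97, 384.73], [0.0, 0.0, 0.0, 1.0]]
dropper_bottle [ 468. -641.   75.] 0.8 [635.  68.]
```

View pics/scene0.png

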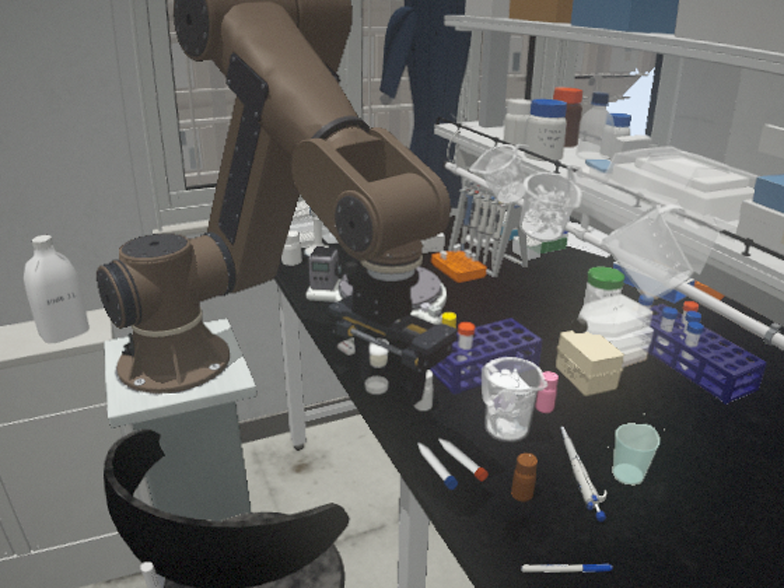

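View pics/top0.png

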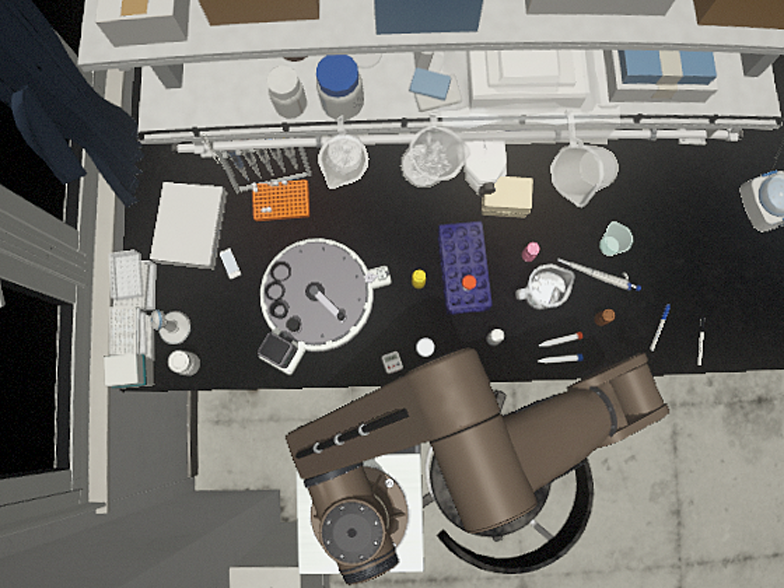

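View pics/wrist0.png

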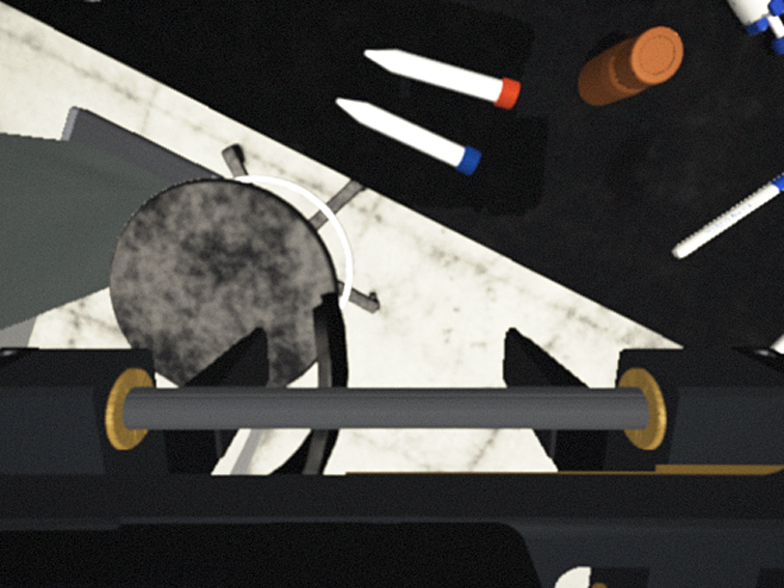

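```bash
python3 - <<'E'
from h import *
p=shot("top","top1.png",(180,130,420,290),3.3)
p=shot("scene","scene1.png",(180,140,420,300),3.3)
E
```

```text
(no output)
```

View pics/top1.png

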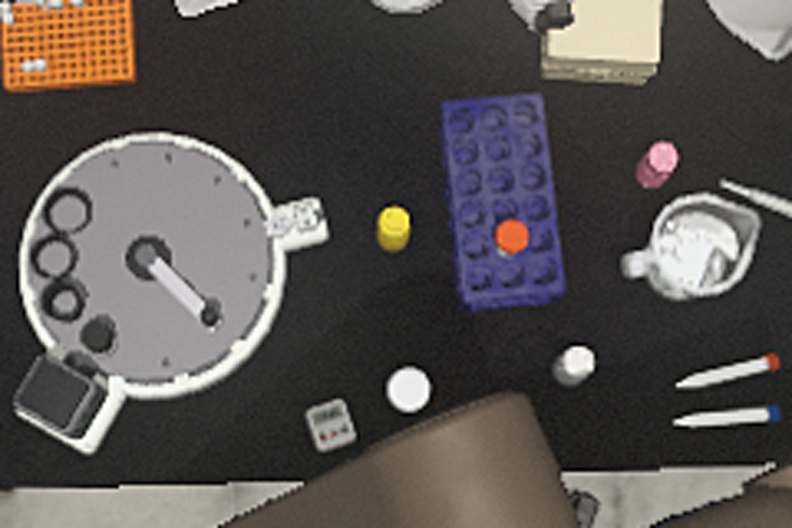

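View pics/scene1.png

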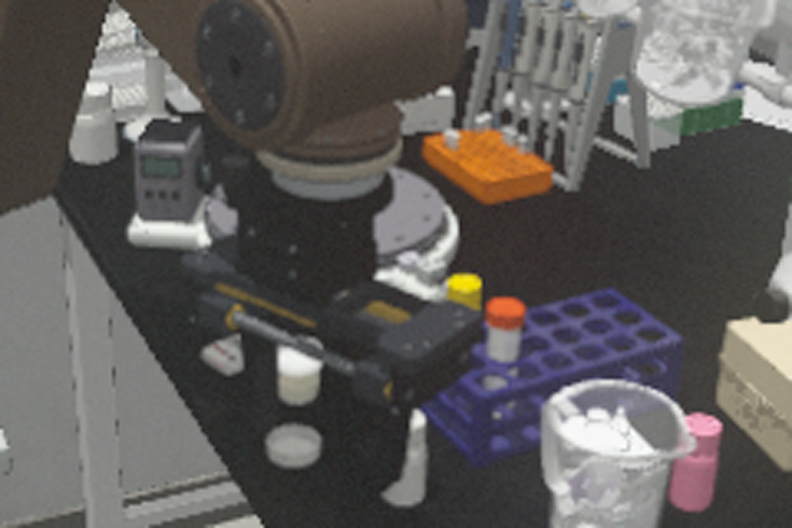

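carry_out([
  [0.02,0.04,0.03,0,0,-6],
  [0.02,0.04,0.03,0,0,-6],
  [0.03,0.04,0.03,0,0,-6],
  [0.03,0.04,0.03,0,0,-6],
  [0.03,0.04,0.03,0,0,-2.3],
  [0.03,0.03,0.0,0,0,0],
  [0,0,0,0,0,0],
  [0,0,0,0,0,0],
], fingers=1)

```text
t: 2.7
eef_pos: [421.5, -352.6, 347.6]
tcp_rot: [3.141, 0.0, 0.002]
ft_force: [0.4, -0.3, -0.7]
opening: 1.003
```

```bash
python3 - <<'E'
from h import *
p=shot("wrist","w1.png",scale=1.4); print(p["st"]["eef_pos"],p["st"]["tcp_rot"],p["st"]["joints"]); 
for l in ["sample_cup","dropper_bottle","tube","tube_rack","ring_cap"]:
    for d in env.search_frame(l,p): print(l,np.round(d["point"],0),round(d["score"],2),np.round(proj(p,d["point"])[0]*1.4))
p=shot("top","top2.png",scale=1.4)
for l in ["sample_cup","dropper_bottle","tube","ring_cap","reader","index_knob"]:
    for d in env.search_frame(l,p): print(l,np.round(d["point"],0),round(d["score"],2),np.round(proj(p,d["point"])[0]*1.4))
E
```

```text
[ 421.45123435 -352.62204102  347.57208452] [3.14127759e+00 1.61159144e-04 1.83799890e-03] [-8.16761216e-01  2.71941972e-01  1.54641589e+00 -3.43422513e-04
  1.32311486e+00  7.52281259e-01]
sample_cup [ 418. -186.   45.] 0.72 [227. 247.]
dropper_bottle [ 594. -172.   77.] 0.96 [183.  57.]
dropper_bottle [ 645. -459.   38.] 0.76 [498.   9.]
dropper_bottle [ 442. -356.   75.] 0.64 [389. 228.]
dropper_bottle [ 476. -635.   68.] 0.64 [674. 193.]
tube [ 569. -297.  118.] 0.61 [317.  79.]
tube_rack [ 583. -289.   73.] 0.67 [315.  72.]
ring_cap [ 382. -264.    2.] 0.72 [309. 273.]
sample_cup [ 421. -179.   46.] 0.59 [424. 345.]
dropper_bottle [ 475. -632.   75.] 0.63 [602. 316.]
dropper_bottle [ 589. -168.   76.] 0.43 [418. 278.]
tube [ 570. -299.  118.] 0.64 [471. 280.]
reader [555. 102.  52.] 0.55 [313. 296.]
index_knob [549. 102.  48.] 0.53 [313. 299.]
```

View pics/w1.png

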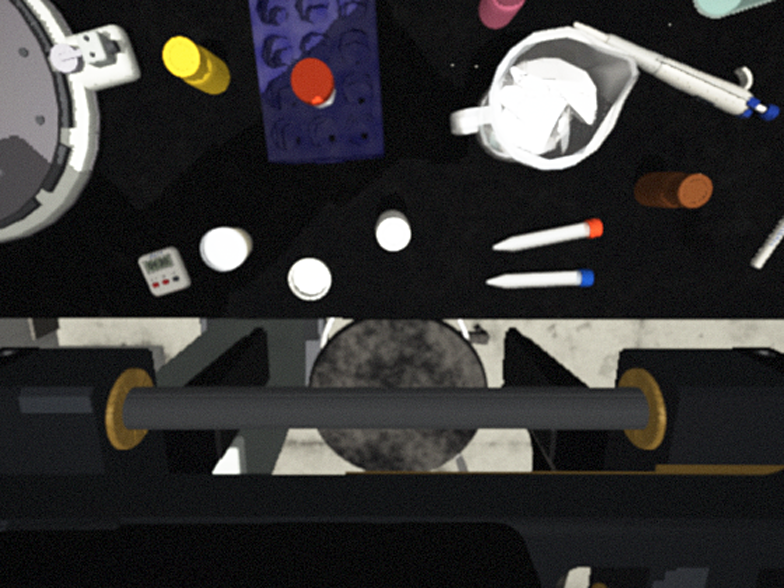

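View pics/top2.png

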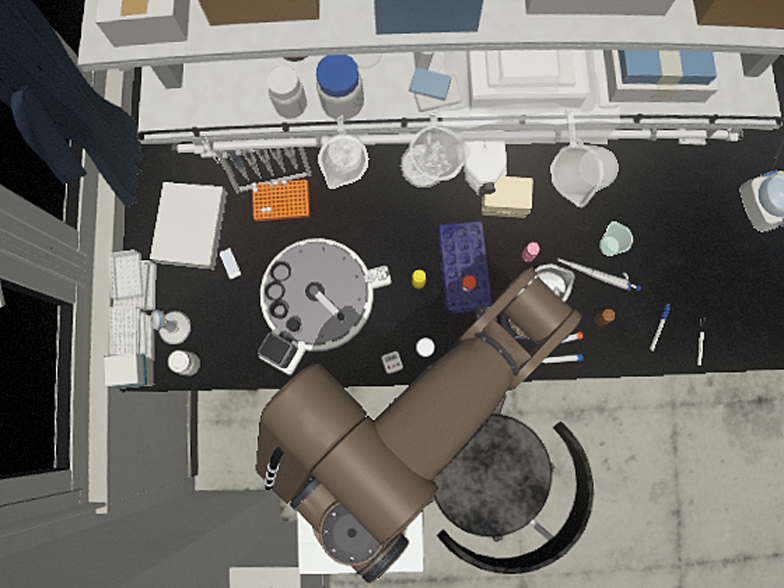

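carry_out([
  [0.03,0.03,-0.03,0,0,0],
  [0.03,0.03,-0.03,0,0,0],
  [0.02,0.0,-0.04,0,0,0],
  [0,0,0,0,0,0],
  [0,0,0,0,0,0],
])

```text
t: 3.85
eef_pos: [498.8, -295.5, 249.8]
tcp_rot: [-3.141, 0.001, 0.0]
ft_force: [0.5, -0.8, 0.5]
opening: 1.004
```

```bash
cat >> h.py <<'E'
def blob(p,lo,hi,near,R=60):
    """centroid/extent of HSV-range blob nearest pixel"""
    h=cv2.cvtColor(p["color"],cv2.COLOR_RGB2HSV); m=cv2.inRange(h,np.array(lo),np.array(hi))
    n,l,s,c=cv2.connectedComponentsWithStats(m)
    best=[i for i in range(1,n) if s[i,4]>60 and np.hypot(*(c[i]-near))<R]
    i=max(best,key=lambda i:s[i,4]); cnt=cv2.findContours((l==i).astype('u1'),0,1)[0][0]
    (x,y),r=cv2.minEnclosingCircle(cnt); return c[i],s[i],(x,y,r)
E
python3 - <<'E'
from h import *
p=shot("wrist","w2.png",scale=1.4); print(p["st"]["eef_pos"])
for d in env.search_frame("tube",p): print(np.round(d["point"],0),d["score"],proj(p,d["point"]))
u=proj(p,[569,-297,120])[0]
b=blob(p,(0,120,60),(14,255,255),u); print(b, ray(p,b[0],120), ray(p,b[2][:2],120))
p=env.read_camera("top"); u=proj(p,[569,-297,120])[0]
b=blob(p,(0,120,60),(14,255,255),u); print(u,b, ray(p,b[0],116))
im=cv2.imread("pics/w1.png")[180:320,120:440]; cv2.imwrite("pics/crop1.png",cv2.resize(im,None,fx=2.4,fy=2.4))
E
```

```text
[ 498.82817717 -295.45297276  249.76755773]
[ 569. -294.  120.] 0.63 [[273.3929143  125.13984699]]
(array([271.22629696, 126.62254025]), array([ 253,  108,   37,   38, 1118], dtype=int32), (271.125, 126.625, 19.076425552368164)) [ 567.79844038 -291.63654552  120.        ] [ 567.79623631 -291.54470274  120.        ]Traceback (most recent call last):
  File "<stdin>", line 7, in <module>
  File "h.py", line 30, in blob
    i=max(best,key=lambda i:s[i,4]); cnt=cv2.findContours((l==i).astype('u1'),0,1)[0][0]
ValueError: max() iterable argument is empty
```

View pics/w2.png

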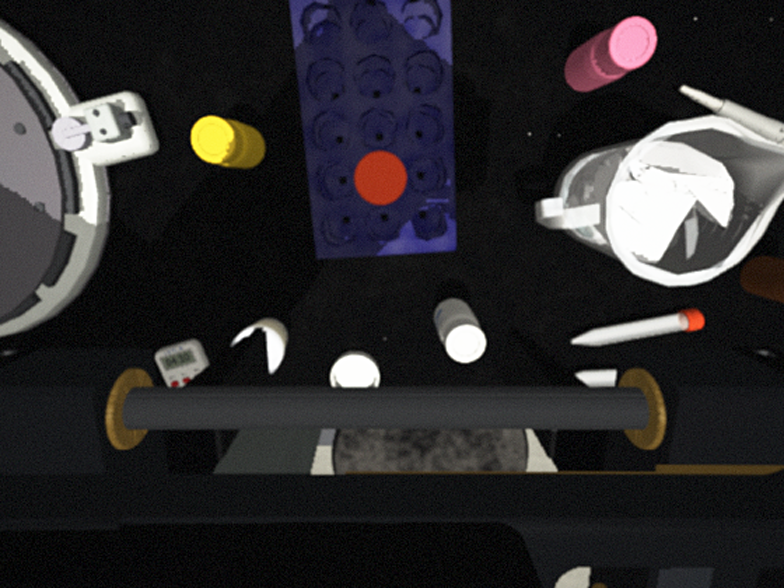

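carry_out([
  [0.04,0.002,-0.01,0,0,0],
  [0.029,0.0015,-0.02,0,0,0],
  [0,0,-0.045,0,0,0],
  [0,0,-0.045,0,0,0],
  [0,0,-0.036,0,0,0],
  [0,0,0,0,0,0],
  [0,0,0,0,0,0],
])

```text
t: 4.7
eef_pos: [568.2, -292.9, 95.6]
tcp_rot: [3.141, -0.001, -0.001]
ft_force: [0.4, -0.5, 2.2]
opening: 1.001
```

carry_out([
  [0,0,0,0,0,0],
  [0,0,0,0,0,0],
  [0,0,0,0,0,0],
  [0,0,0,0,0,0],
  [0,0,0,0,0,0],
  [0,0,0,0,0,0],
  [0,0,0,0,0,0],
  [0,0,0,0,0,0],
], fingers=0.2)

```text
t: 5.5
eef_pos: [567.9, -291.9, 93.7]
tcp_rot: [3.142, 0.0, -0.0]
ft_force: [-0.2, -0.8, -0.0]
opening: 0.385
```

carry_out([
  [0,0,0,0,0,0],
  [0,0,0,0,0,0],
  [0,0,0.02,0,0,0],
  [0,0,0.03,0,0,0],
  [0,0,0.04,0,0,0],
  [0,0,0.04,0,0,0],
  [0,0,0.04,0,0,0],
  [0,0,0,0,0,0],
  [0,0,0,0,0,0],
], fingers=0)

```text
t: 6.4
eef_pos: [567.8, -291.9, 264.2]
tcp_rot: [3.141, -0.001, -0.0]
ft_force: [0.0, 0.4, -0.4]
opening: 0.35
```

```bash
python3 - <<'E'
from h import *
p=shot("wrist","w3.png",scale=1.4); print(p["st"]["eef_pos"],p["st"]["opening"])
p=shot("scene","s3.png",(200,130,440,300),3.2)
p=shot("top","t3.png",(170,150,330,290),4)
E
```

```text
[ 567.79702406 -291.8950647   264.16012908] 0.3503463589485411
```

View pics/w3.png

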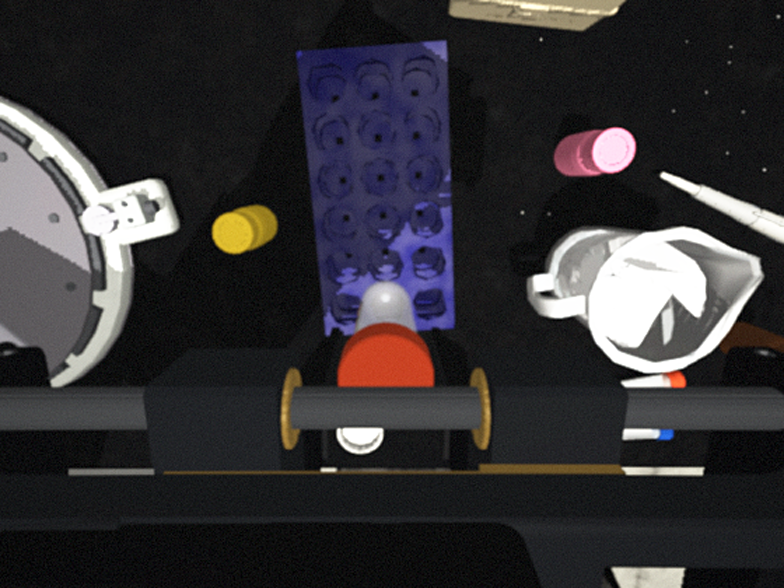

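View pics/s3.png

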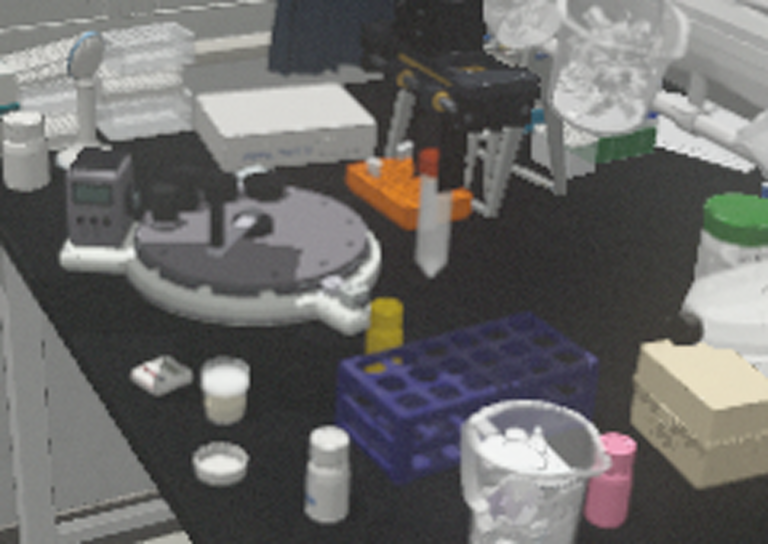

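View pics/t3.png

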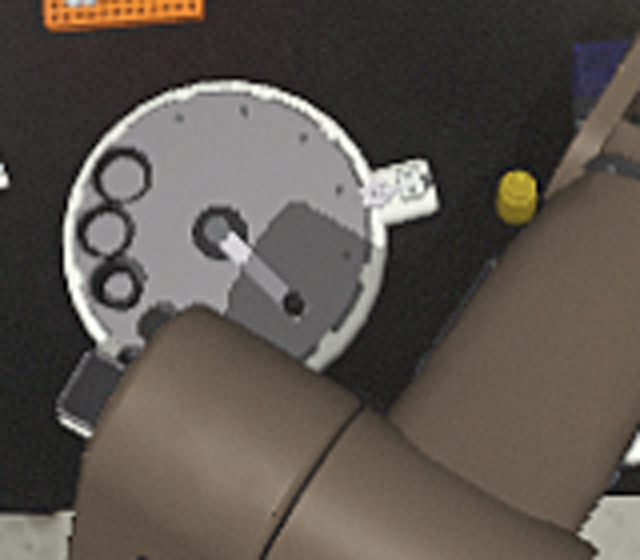

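```bash
python3 - <<'E'
from h import *
from scipy.optimize import least_squares
p=env.read_camera("top")
c=lambda x,y:(180+x/3.3,130+y/3.3); d=lambda x,y:(170+x/4,150+y/4)
obs={'cup':[c(68,210),d(123,178)],'bottle':[c(53,257),d(106,231)],'tube':[c(64,299),d(119,285)],'plug':[c(98,335)]}
Z={'cup':69,'bottle':71,'tube':93,'plug':95}; A={'cup':0,'bottle':30,'tube':60,'plug':90}
def f(v):
    r=[]
    for k in obs:
        a=v[2]+np.radians(A[k]); X=[v[0]+102*np.cos(a),v[1]+102*np.sin(a),Z[k]]
        for o in obs[k]: r+=list(proj(p,X)[0]-o)
    return r
s=least_squares(f,[563,94,.8]); print(s.x,np.degrees(s.x[2]),np.round(s.fun,1))
for k in A:
    a=s.x[2]+np.radians(A[k]); print(k,s.x[0]+102*np.cos(a),s.x[1]+102*np.sin(a))
K_=np.mean([ray(p,d(292,303),123),ray(p,c(211,312),123)],0);print('knob',K_,np.hypot(*(K_-np.array([*s.x[:2],123]))[:2]),np.degrees(np.arctan2(K_[1]-s.x[1],K_[0]-s.x[0])))
print('hub',ray(p,d(220,233),60), 'blob mm/px',(ray(p,(200,200),60)-ray(p,(201,200),60)))
E
```

```text
[566.72783353  92.79671467   1.03743264] 59.4405116730806 [-0.   0.2 -0.2 -0.6  0.5  0.   0.1  0.2 -0.1  0.5 -0.4 -0.2  0.1 -0.1]
cup 618.5879679615739 180.6290917066649
bottle 567.7238388707719 194.79185167383332
tube 516.5928309531821 181.62509704770147
plug 478.8954564885119 144.65684909728006
knob [492.99182718  24.55596828 123.        ] 100.46789586621392 -137.21654678982895
hub [564.9820612   94.46139432  60.        ] blob mm/px [0.12776796 3.62378118 0.        ]
```

carry_out([
  [-0.012,0.03,0,0,0,0],
  [-0.012,0.05,0,0,0,0],
  [-0.012,0.05,0,0,0,0],
  [-0.012,0.05,0,0,0,0],
  [-0.012,0.05,0,0,0,0],
  [-0.012,0.05,0,0,0,0],
  [-0.012,0.05,0,0,0,0],
  [-0.012,0.05,0,0,0,0],
  [-0.012,0.05,0,0,0,0],
  [-0.01,0.044,0,0,0,0],
  [0,0,0,0,0,0],
  [0,0,0,0,0,0],
])

```text
t: 7.8
eef_pos: [452.0, 171.7, 263.1]
tcp_rot: [3.141, 0.001, 0.002]
ft_force: [0.1, 0.2, -1.4]
opening: 0.357
```

```bash
python3 - <<'E'
from h import *
p=shot("wrist","w4.png",scale=1.4); print(p["st"]["eef_pos"],p["st"]["ft_force"])
for X in [(517,182,93),(568,195,71),(619,181,69),(566,93,49),(493,25,123)]: print(X,np.round(proj(p,X)[0]*1.4))
E
```

```text
[452.04641652 171.71995695 263.10425892] [ 0.13218237  0.17133388 -1.36346103]
(517, 182, 93) [371. 183.]
(568, 195, 71) [355. 113.]
(619, 181, 69) [373.  38.]
(566, 93, 49) [483. 120.]
(493, 25, 123) [600. 220.]
```

View pics/w4.png

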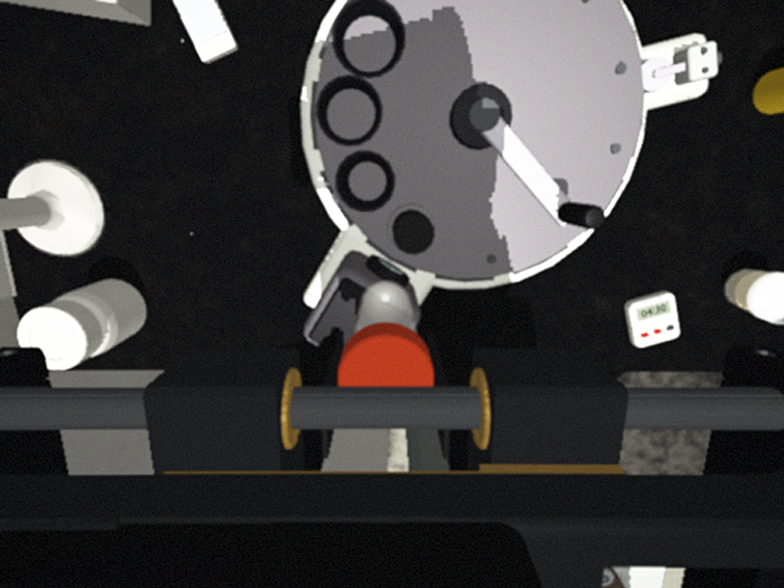

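```bash
python3 - <<'E'
from h import *
p=shot("wrist","w5.png",(200,0,460,220),3.05); e=p["st"]["eef_pos"]; print(e)
for z in (-89,-85,12,27): print(z,(proj(p,[e[0],e[1],e[2]+z])[0]-[200,0])*3.05)
E
```

```text
[452.38576151 170.83735812 263.20517092]
-89 [229.69093602 645.70394693]
-85 [229.72163882 649.50458432]
12 [230.89465044 794.69149062]
27 [231.202724   832.81685283]
```

View pics/w5.png

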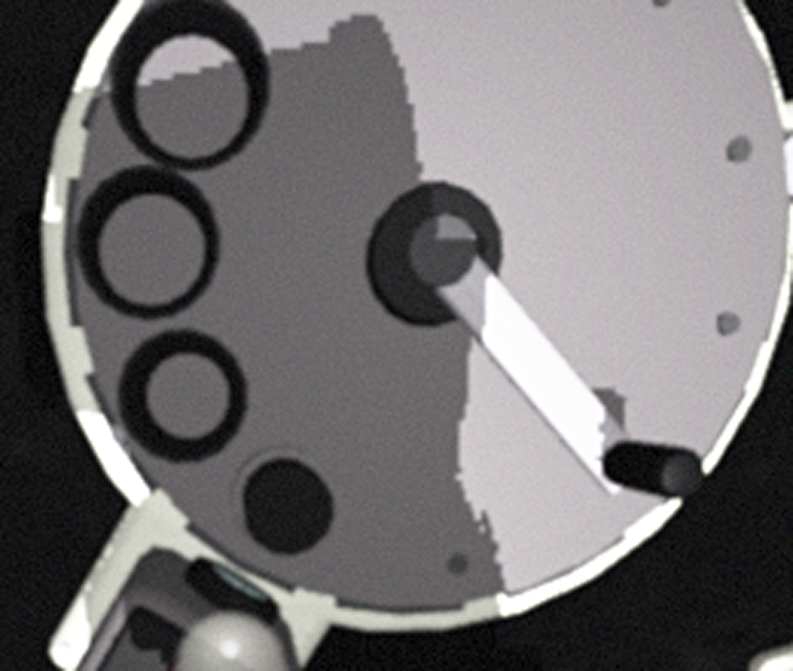

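```bash
cat > fit.py <<'E'
from h import *
from scipy.optimize import least_squares
def fit(p,obs):
    def X(v,k,z):
        a=v[2]+np.radians(dict(cup=0,bottle=30,tube=60,plug=90)[k]); return [v[0]+102*np.cos(a),v[1]+102*np.sin(a),z]
    f=lambda v: np.concatenate([proj(p,X(v,k,z))[0]-o for k,z,o in obs])
    s=least_squares(f,[566,93,1.03]); print(s.x,np.degrees(s.x[2]),np.round(s.fun,1))
    for k in ('cup','bottle','tube','plug'): print(k,np.round(X(s.x,k,0)[:2],1))
    return s.x
E
python3 - <<'E'
from fit import *
p=shot("wrist","x.png"); c=lambda x,y:(200+x/3.05,y/3.05)
v=fit(p,[('cup',49,c(192,95)),('bottle',49,c(152,250)),('tube',49,c(187,397)),('plug',95,c(288,506))])
for k,z,o in [('tubefloor',49,c(187,397)),('tuberim',93,c(183,395)),('cup',49,c(192,95)),('bot',49,c(152,250)),('plug',95,c(288,506)),('knob',123,c(683,474)),('hub',60,c(434,253))]:
    r=ray(p,o,z); print(k,np.round(r,1),np.hypot(r[0]-v[0],r[1]-v[1]))
E
```

```text
[567.79494617  96.6278588    1.02202204] 58.557549630946504 [-0.3  0.5  0.  -0.2  0.1 -1.2  0.1  0.7]
cup [621.  183.7]
bottle [570.4 198.6]
tube [519.  186.2]
plug [480.8 149.8]
tubefloor [517.7 186.4  49. ] 102.77949932745541
tuberim [518.8 185.9  93. ] 101.8676247145857
cup [621.5 183.4  49. ] 102.0332492898082
bot [570.2 198.6  49. ] 102.03376426816321
plug [481.5 150.   95. ] 101.43881753028025
knob [494.7  27.8 123. ] 100.43932932255137
hub [567.7  96.9  60. ] 0.2733581634770471
```

carry_out([
  [0.03,0.008,0,0,0,0],
  [0.03,0.007,0,0,0,0],
  [0.0065,0,-0.03,0,0,0],
  [0,0,-0.03,0,0,0],
  [0,0,-0.01,0,0,0],
  [0,0,0,0,0,0],
  [0,0,0,0,0,0],
])

```text
t: 8.65
eef_pos: [519.6, 185.6, 194.9]
tcp_rot: [-3.141, -0.001, -0.001]
ft_force: [-0.1, 0.7, 0.6]
opening: 0.355
```

```bash
python3 - <<'E'
from h import *
p=shot("wrist","w6.png",(140,40,420,290),2.8); e=p["st"]["eef_pos"]; print(e,p["st"]["ft_force"])
for z in (-89,27): print(z,(proj(p,[e[0],e[1],e[2]+z])[0]-[140,40])*2.8)
for X in [(518.9,186,93),(570.4,198.6,49),(621,183.7,49)]: print((proj(p,X)[0]-[140,40])*2.8)
E
```

```text
[519.61724372 185.58958496 194.9099856 ] [-0.0511672   0.69516288  0.5559326 ]
-89 [379.0884926  481.45161696]
27 [380.12745537 652.21313119]
[377.71625287 473.13551441]
[341.18064458 297.8696033 ]
[384.27086405 142.78692437]
```

View pics/w6.png

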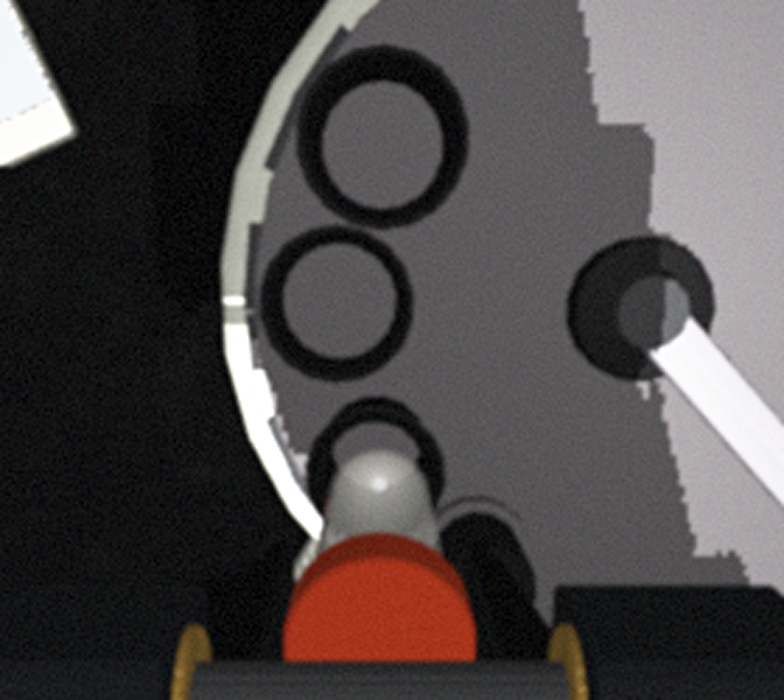

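carry_out([
  [-0.0012,0.0012,-0.005,0,0,0],
  [0,0,-0.01,0,0,0],
  [0,0,-0.01,0,0,0],
  [0,0,-0.01,0,0,0],
  [0,0,-0.01,0,0,0],
  [0,0,0,0,0,0],
])

```text
t: 9.3
eef_pos: [517.2, 187.1, 147.2]
tcp_rot: [3.141, 0.003, -0.0]
ft_force: [0.6, 0.3, 0.6]
opening: 0.353
```

```bash
python3 - <<'E'
from h import *
p=shot("wrist","w7.png",(140,40,420,290),2.8); print(p["st"]["eef_pos"],p["st"]["ft_force"],p["st"]["moment"])
E
```

```text
[517.21414195 187.06159277 147.15156637] [0.56836086 0.27432097 0.57278512] [ 0.00672152  0.01629768 -0.05412311]
```

View pics/w7.png

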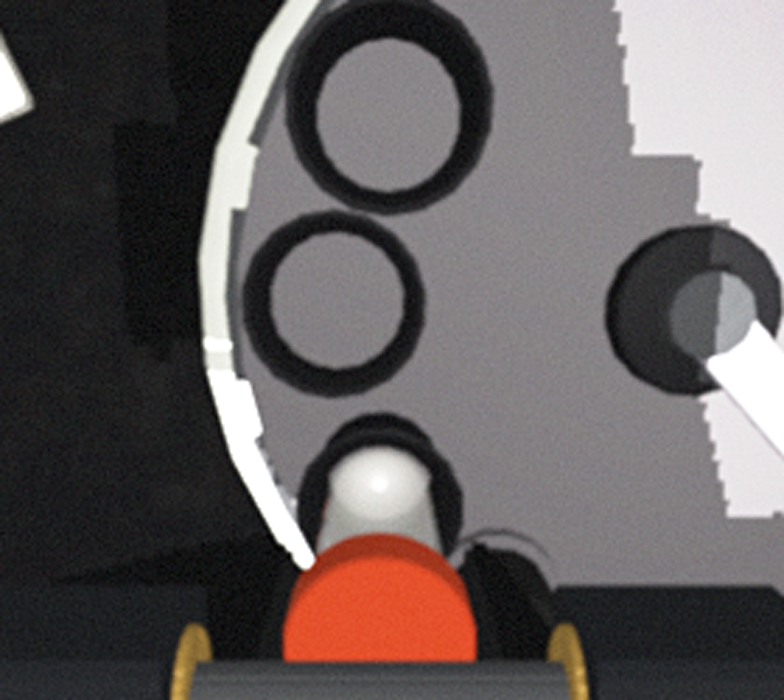

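carry_out([
  [0,0,-0.005,0,0,0],
  [0,0,-0.004,0,0,0],
  [0,0,0,0,0,0],
  [0,0,0,0,0,0],
])

```text
t: 9.75
eef_pos: [517.8, 187.2, 139.9]
tcp_rot: [3.141, -0.0, -0.0]
ft_force: [-0.1, -1.0, -0.6]
opening: 0.354
```

carry_out([
  [0,0,-0.001,0,0,0],
  [0,0,0,0,0,0],
  [0,0,0,0,0,0],
])

```text
t: 10.05
eef_pos: [518.0, 187.3, 139.1]
tcp_rot: [-3.141, -0.001, -0.0]
ft_force: [-0.2, -0.3, 2.8]
opening: 0.356
```

carry_out([
  [0,0,0,0,0,0],
  [0,0,0,0,0,0],
  [0,0,0,0,0,0],
  [0,0,0.02,0,0,0],
  [0,0,0.04,0,0,0],
  [0,0,0.04,0,0,0],
  [0,0,0,0,0,0],
], fingers=0.75)

```text
t: 10.75
eef_pos: [519.5, 187.6, 243.5]
tcp_rot: [-3.14, -0.008, -0.0]
ft_force: [-0.6, 0.3, -0.3]
opening: 0.75
```

```bash
python3 - <<'E'
from h import *
p=shot("wrist","w8.png",scale=1.4); e=p["st"]["eef_pos"]; print(e,p["st"]["opening"])
b=blob(p,(0,120,60),(14,255,255),proj(p,[519,186.5,165])[0]); print(b[2],ray(p,b[2][:2],165),ray(p,b[0],165))
E
```

```text
[519.47973971 187.63414939 243.51551572] 0.7499716467043634
(275.91534423828125, 215.80032348632812, 21.814931869506836) [519.5428284  187.34363953 165.        ] [519.42685598 187.26919399 165.        ]
```

View pics/w8.png

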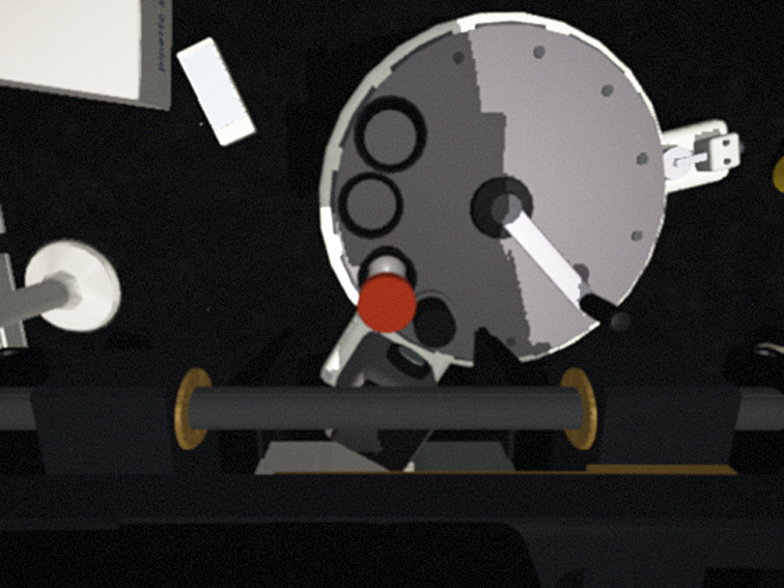

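carry_out([
  [-0.008,-0.03,0.02,0,0,0],
  [-0.012,-0.05,0,0,0,0],
  [-0.012,-0.05,0,0,0,0],
  [-0.012,-0.05,0,0,0,0],
  [-0.012,-0.05,0,0,0,0],
  [-0.012,-0.05,0,0,0,0],
  [-0.012,-0.05,0,0,0,0],
  [-0.012,-0.05,0,0,0,0],
  [-0.012,-0.05,0,0,0,0],
  [-0.012,-0.05,0,0,0,0],
  [-0.012,-0.04,-0.02,0,0,0],
  [-0.006,-0.02,-0.01,0,0,0],
], fingers=0.75)

```text
t: 12.0
eef_pos: [385.0, -342.7, 226.2]
tcp_rot: [-3.14, 0.002, -0.003]
ft_force: [0.1, 1.2, -0.7]
opening: 0.751
```

carry_out([
  [0,0,0,0,0,0],
  [0,0,0,0,0,0],
])

```text
t: 12.2
eef_pos: [386.4, -340.0, 227.8]
tcp_rot: [-3.14, 0.001, -0.001]
ft_force: [0.1, 1.2, -0.1]
opening: 0.748
```

```bash
python3 - <<'E'
from h import *
p=shot("wrist","w9.png",scale=1.4); e=p["st"]["eef_pos"]; print(e)
for l in ["dropper_bottle","sample_cup"]:
    for d in env.search_frame(l,p): print(l,np.round(d["point"],0),round(d["score"],2),np.round(proj(p,d["point"])[0]*1.4))
E
```

```text
[ 386.40216763 -339.97826049  227.77229192]
dropper_bottle [ 578. -174.   18.] 0.88 [163.   7.]
dropper_bottle [ 439. -356.   76.] 0.79 [408. 201.]
dropper_bottle [ 475. -631.   28.] 0.73 [758. 150.]
sample_cup [ 422. -186.   43.] 0.55 [190. 221.]
```

View pics/w9.png

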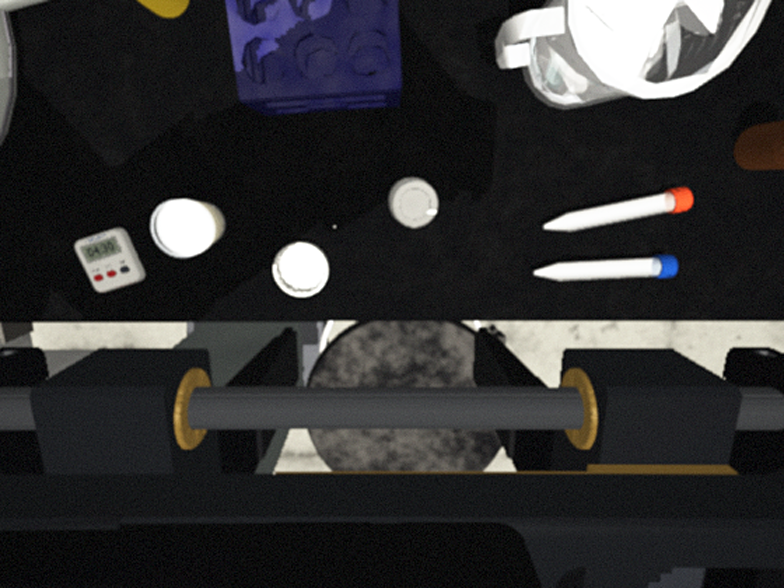

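```bash
python3 - <<'E'
from h import *
p=shot("wrist","w10.png",(80,110,340,240),3); e=p["st"]["eef_pos"]; print(e)
print(ray(p,(413.5/1.4,201/1.4),78),ray(p,(181/1.4,226/1.4),50),ray(p,(301/1.4,268/1.4),13))
print((proj(p,[439,-356,78])[0]-[80,110])*3)
E
```

```text
[ 387.21683108 -339.42281768  229.02581373]
[ 440.27679203 -359.14867448   78.        ] [ 419.6619694  -181.48584829   50.        ] [ 379.40105918 -265.57946078   13.        ]
[636.4147263  104.67449552]
```

View pics/w10.png

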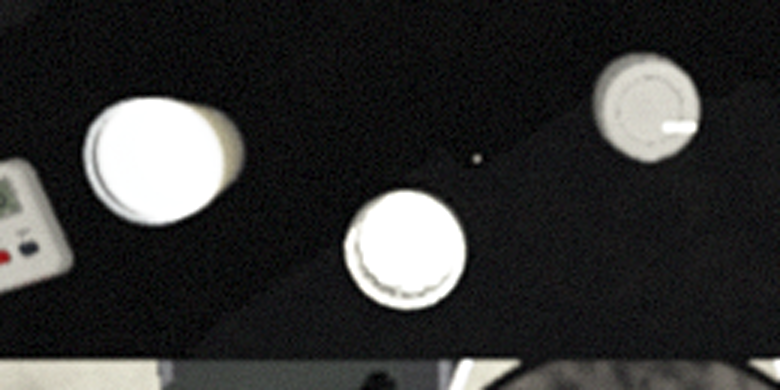

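carry_out([
  [0.025,-0.01,-0.02,0,0,0],
  [0.026,-0.0105,-0.03,0,0,0],
  [0,0,-0.045,0,0,0],
  [0,0,-0.045,0,0,0],
  [0,0,-0.03,0,0,0],
  [0,0,-0.011,0,0,0],
  [0,0,0,0,0,0],
  [0,0,0,0,0,0],
])

```text
t: 13.2
eef_pos: [438.6, -361.2, 49.3]
tcp_rot: [3.14, -0.001, 0.0]
ft_force: [0.8, -0.5, -0.0]
opening: 0.751
```

```bash
python3 - <<'E'
from h import *
p=shot("wrist","w11.png",scale=1.4); e=p["st"]["eef_pos"]; print(e)
print(proj(p,[e[0],e[1],78])*1.4)
E
```

```text
[ 438.56598576 -361.1730204    49.29509706]
[[386.22122175 384.27610905]]
```

View pics/w11.png

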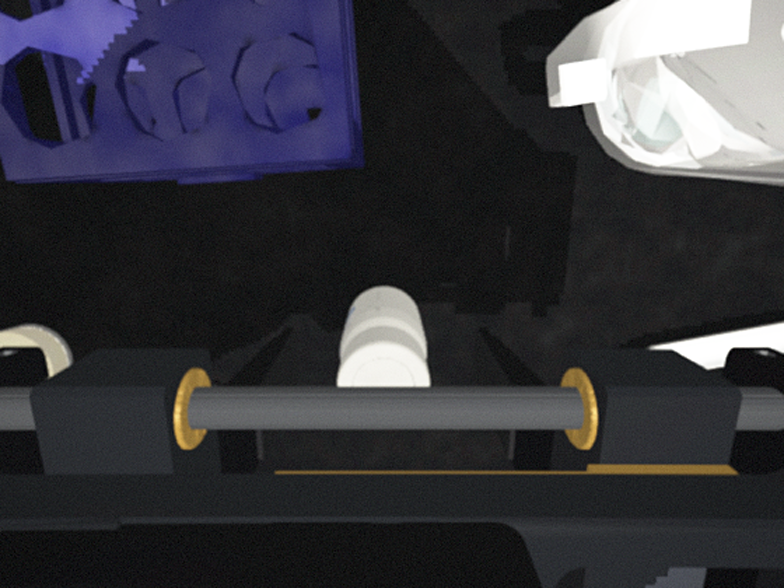

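carry_out([
  [0,0,0,0,0,0],
  [0,0,0,0,0,0],
  [0,0,0,0,0,0],
  [0,0,0,0,0,0],
  [0,0,0,0,0,0],
  [0,0,0.02,0,0,0],
  [0,0,0.04,0,0,0],
  [0,0,0.04,0,0,0],
  [0,0,0.04,0,0,0],
  [0,0,0.04,0,0,0],
  [0,0,0,0,0,0],
], fingers=0)

```text
t: 14.35
eef_pos: [439.0, -362.1, 232.9]
tcp_rot: [3.135, -0.006, -0.0]
ft_force: [0.7, 0.2, -1.1]
opening: 0.37
```

carry_out([
  [0.005,0.03,0,0,0,0],
  [0.008,0.05,0,0,0,0],
  [0.008,0.05,0,0,0,0],
  [0.008,0.05,0,0,0,0],
  [0.008,0.05,0,0,0,0],
  [0.008,0.05,0,0,0,0],
  [0.008,0.05,0,0,0,0],
  [0.008,0.05,0,0,0,0],
  [0.008,0.05,0,0,0,0],
  [0.008,0.05,0,0,0,0],
  [0.005,0.03,0,0,0,0],
  [0,0,0,0,0,0],
])

```text
t: 15.55
eef_pos: [518.7, 146.7, 226.8]
tcp_rot: [-3.141, 0.001, 0.004]
ft_force: [-1.1, -1.0, -0.3]
opening: 0.374
```

```bash
python3 - <<'E'
from h import *
p=shot("wrist","w12.png",scale=1.4); e=p["st"]["eef_pos"]; print(e,p["st"]["opening"],p["st"]["ft_force"])
print(proj(p,[e[0],e[1],e[2]-49])*1.4,proj(p,[570.4,198.6,49])*1.4,proj(p,[621,183.7,49])*1.4)
E
```

```text
[518.71374176 146.6627758  226.75548236] 0.3738805950519958 [-1.06297987 -0.99608437 -0.32007765]
[[385.6715108  316.49523434]] [[317.35552887 200.51681998]] [[335.31109158 130.0537337 ]]
```

View pics/w12.png

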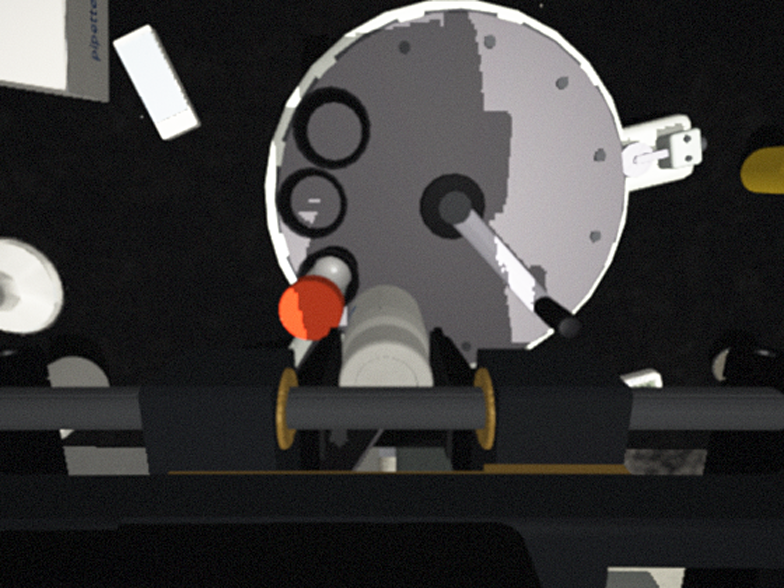

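carry_out([
  [0.03,0.02,0,0,0,0],
  [0.021,0.03,0,0,0,0],
  [0,0.002,-0.03,0,0,0],
  [0,0,-0.04,0,0,0],
  [0,0,-0.026,0,0,0],
  [0,0,0,0,0,0],
  [0,0,0,0,0,0],
])

```text
t: 16.3
eef_pos: [570.2, 194.6, 132.1]
tcp_rot: [3.141, 0.0, -0.001]
ft_force: [0.3, -1.1, -0.2]
opening: 0.373
```

```bash
python3 - <<'E'
from h import *
p=shot("wrist","w13.png",(140,40,420,290),2.8); e=p["st"]["eef_pos"]; print(e,p["st"]["ft_force"])
for X in [(e[0],e[1],e[2]-49.3),(570.4,198.6,71),(621,183.7,49)]: print((proj(p,X)[0]-[140,40])*2.8)
E
```

```text
[570.16363682 194.59382556 132.12633041] [ 0.25979182 -1.14610393 -0.20699007]
[379.24292616 520.74575598]
[364.24786006 506.74690679]
[417.91835659 309.95331947]
```

View pics/w13.png

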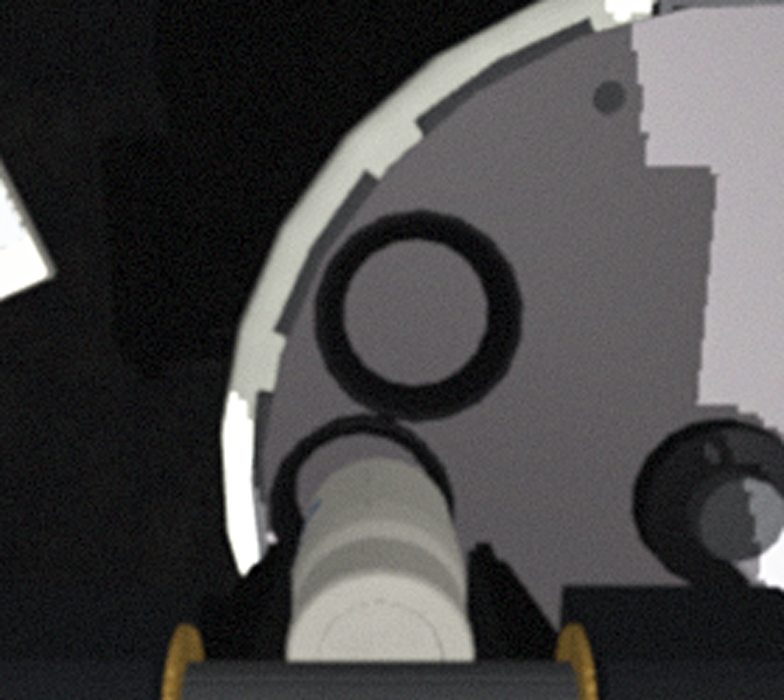

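carry_out([
  [0,0.0044,0,0,0,0],
  [0,0,0,0,0,0],
  [0,0,-0.008,0,0,0],
  [0,0,-0.008,0,0,0],
  [0,0,-0.008,0,0,0],
  [0,0,-0.006,0,0,0],
  [0,0,0,0,0,0],
  [0,0,0,0,0,0],
])

```text
t: 17.15
eef_pos: [569.9, 199.9, 101.6]
tcp_rot: [3.141, 0.0, -0.0]
ft_force: [-0.4, -0.5, -0.9]
opening: 0.374
```

```bash
python3 - <<'E'
from h import *
p=shot("wrist","w14.png",(140,40,420,290),2.8); e=p["st"]["eef_pos"]; print(e,p["st"]["ft_force"])
E
```

```text
[569.90583658 199.87800738 101.59954902] [-0.37400321 -0.51385565 -0.91221922]
```

View pics/w14.png

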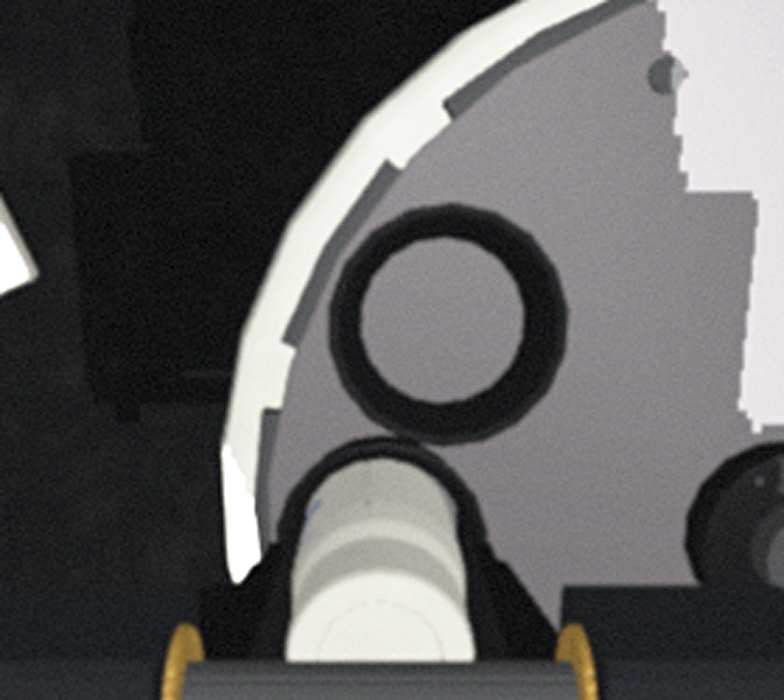

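carry_out([
  [0,0,-0.003,0,0,0],
  [0,0,0,0,0,0],
  [0,0,0,0,0,0],
])

```text
t: 17.5
eef_pos: [569.9, 199.9, 98.9]
tcp_rot: [3.142, -0.0, -0.0]
ft_force: [-0.1, -0.2, -0.4]
opening: 0.369
```

carry_out([
  [0,0,-0.001,0,0,0],
  [0,0,0,0,0,0],
])

```text
t: 17.7
eef_pos: [569.9, 199.9, 97.8]
tcp_rot: [3.142, -0.0, -0.0]
ft_force: [-0.2, -0.1, -0.1]
opening: 0.374
```

carry_out([
  [0,0,0,0,0,0],
  [0,0,0,0,0,0],
  [0,0,0,0,0,0],
  [0,0,0.02,0,0,0],
  [0,0,0.04,0,0,0],
  [0,0,0.04,0,0,0],
  [0,0,0.04,0,0,0],
  [0,0,0,0,0,0],
], fingers=0.7)

```text
t: 18.5
eef_pos: [571.6, 200.3, 243.3]
tcp_rot: [-3.14, -0.009, -0.0]
ft_force: [0.9, -0.7, 0.6]
opening: 0.701
```

```bash
python3 - <<'E'
from h import *
p=shot("wrist","w15.png",scale=1.4); e=p["st"]["eef_pos"]; print(e,p["st"]["opening"])
for X in [(570,199.5,127),(519,187,165)]: print(proj(p,X)[0]*1.4)
E
```

```text
[571.62703157 200.3211868  243.31512707] 0.7013649843169563
[387.03059732 289.78634249]
[407.8656495  386.68969891]
```

View pics/w15.png

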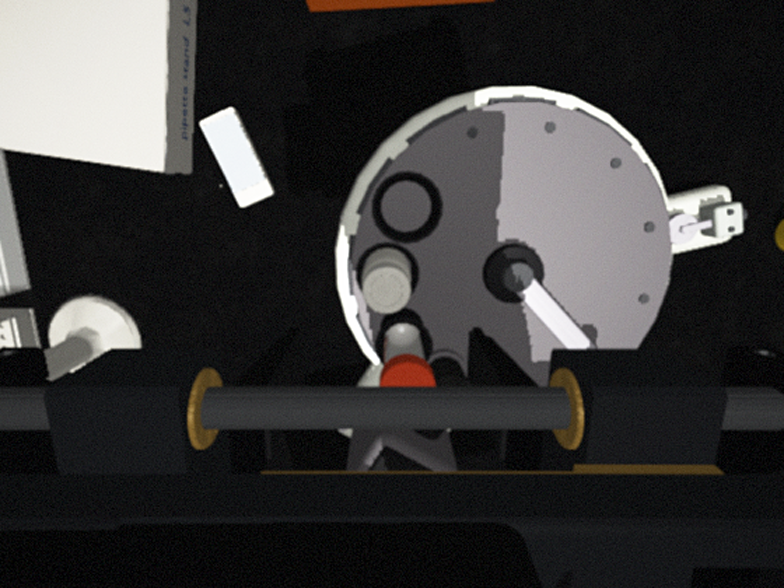

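carry_out([
  [-0.012,-0.03,0,0,0,0],
  [-0.023,-0.045,0,0,0,0],
  [-0.023,-0.045,0,0,0,0],
  [-0.023,-0.045,0,0,0,0],
  [-0.023,-0.045,0,0,0,0],
  [-0.023,-0.045,0,0,0,0],
  [-0.023,-0.045,0,0,0,0],
  [-0.023,-0.045,0,0,0,0],
  [-0.023,-0.036,-0.03,0,0,0],
  [-0.01,-0.002,-0.02,0,0,0],
  [0,0,0,0,0,0],
  [0,0,0,0,0,0],
], fingers=0.75)

```text
t: 19.75
eef_pos: [366.7, -178.1, 189.0]
tcp_rot: [-3.141, 0.001, -0.001]
ft_force: [0.6, 0.2, 0.7]
opening: 0.75
```

```bash
python3 - <<'E'
from h import *
p=shot("wrist","w16.png",scale=1.4); e=p["st"]["eef_pos"]; print(e)
u=proj(p,[418,-183,50])[0]; print(u*1.4)
b=blob(p,(0,0,110),(179,70,255),u); print(b[1],b[2],ray(p,b[2][:2],50))
E
```

```text
[ 366.70933706 -178.10068158  189.01290322]
[392.72917193 204.28834588]
[ 254  122   48   50 1875] (277.6617736816406, 146.36764526367188, 24.641334533691406) [ 417.5850462  -180.28840829   50.        ]
```

View pics/w16.png

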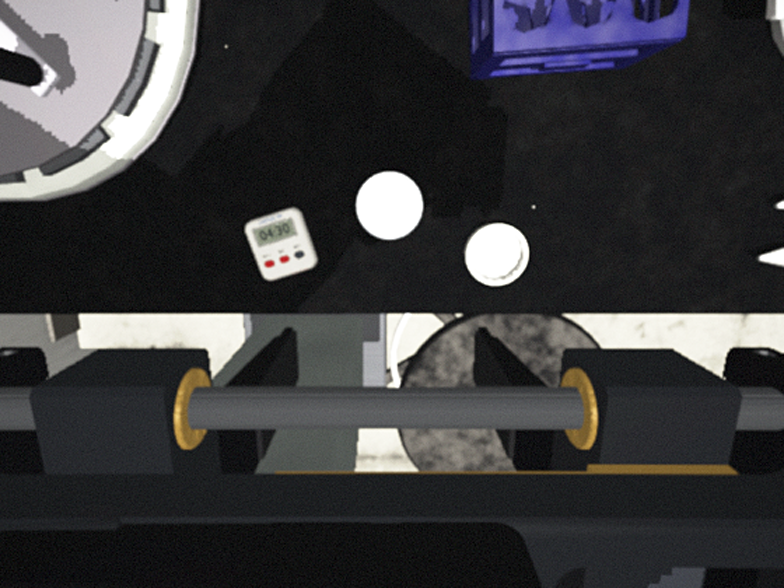

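carry_out([
  [0.025,-0.001,-0.01,0,0,0],
  [0.026,-0.0013,-0.02,0,0,0],
  [0,0,-0.045,0,0,0],
  [0,0,-0.045,0,0,0],
  [0,0,-0.03,0,0,0],
  [0,0,-0.013,0,0,0],
  [0,0,0,0,0,0],
  [0,0,0,0,0,0],
])

```text
t: 20.6
eef_pos: [418.6, -180.3, 26.7]
tcp_rot: [3.141, -0.001, 0.001]
ft_force: [-1.3, -0.4, 0.3]
opening: 0.75
```

```bash
python3 - <<'E'
from h import *
p=shot("wrist","w17.png",scale=1.4); e=p["st"]["eef_pos"]; print(e)
print(proj(p,[e[0],e[1],50])*1.4)
p=shot("scene","s17.png",(200,180,360,300),4.5)
E
```

```text
[ 418.58526839 -180.27493072   26.74050091]
[[386.08880184 377.49372162]]
```

View pics/w17.png

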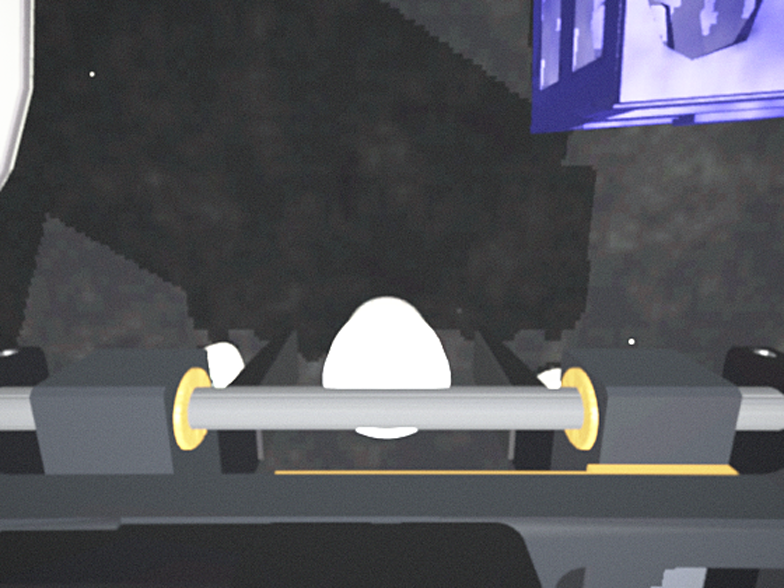

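View pics/s17.png

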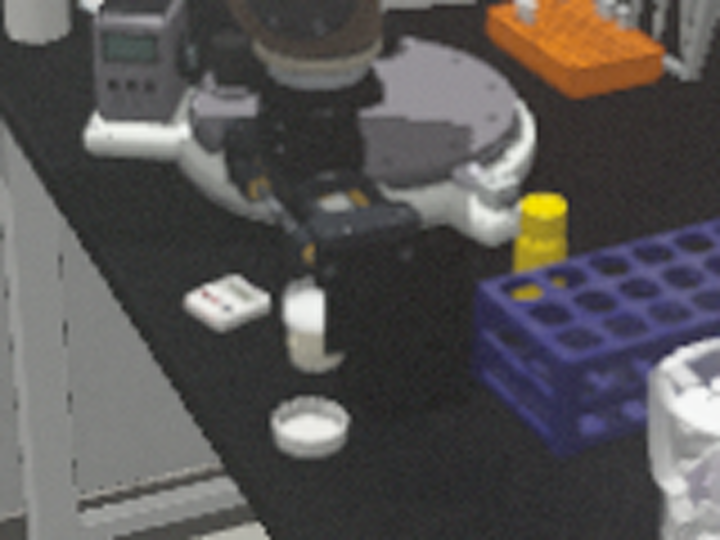

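carry_out([
  [0,0,0,0,0,0],
  [0,0,0,0,0,0],
  [0,0,0,0,0,0],
  [0,0,0,0,0,0],
  [0,0,0,0,0,0],
  [0,0,0,0,0,0],
  [0,0,0.005,0,0,0],
  [0,0,0.015,0,0,0],
  [0,0,0.025,0,0,0],
  [0,0,0.03,0,0,0],
  [0,0,0.03,0,0,0],
  [0,0,0.02,0,0,0],
], fingers=0)

```text
t: 21.9
eef_pos: [417.7, -180.7, 153.1]
tcp_rot: [3.141, -0.001, -0.0]
ft_force: [0.0, -0.5, -0.8]
opening: 0.449
```

carry_out([
  [0,0,0.01,0,0,0],
  [0,0,0.005,0,0,0],
  [0,0,0,0,0,0],
])

```text
t: 22.2
eef_pos: [417.5, -180.5, 166.0]
tcp_rot: [3.142, 0.0, -0.0]
ft_force: [0.1, -0.2, -0.6]
opening: 0.451
```

```bash
python3 - <<'E'
from h import *
p=shot("wrist","w18.png",scale=1.4); e=p["st"]["eef_pos"]; print(e,p["st"]["opening"])
p=shot("scene","s18.png",(200,160,360,280),4.5)
E
```

```text
[ 417.47713823 -180.54480018  165.95301633] 0.45135101042179326
```

View pics/w18.png

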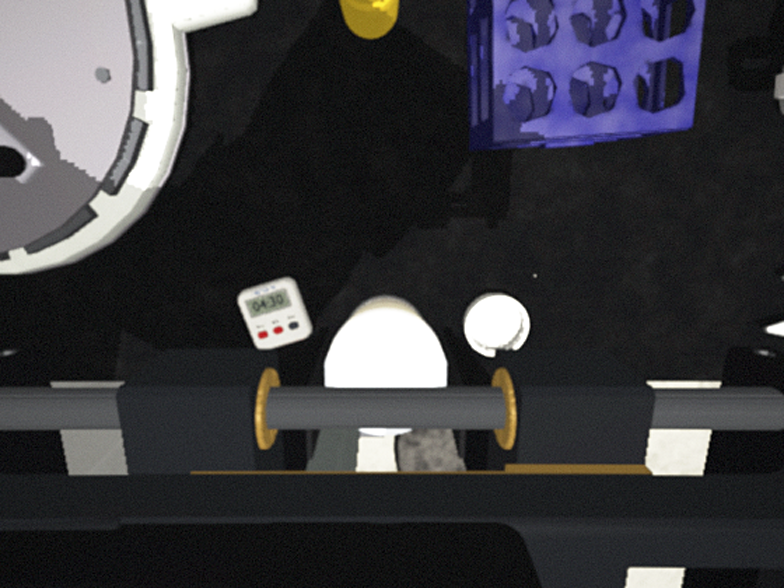

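View pics/s18.png

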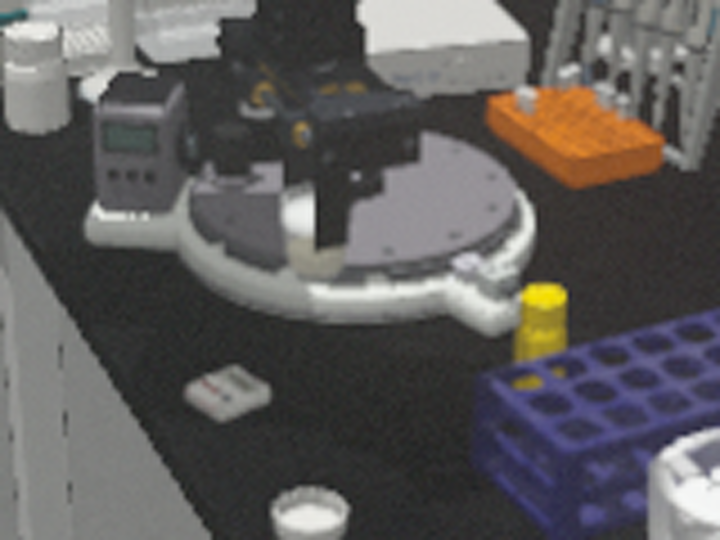

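carry_out([
  [0.005,0.009,0,0,0,0],
  [0.012,0.021,0,0,0,0],
  [0.018,0.033,0,0,0,0],
  [0.02,0.036,0,0,0,0],
  [0.02,0.036,0,0,0,0],
  [0.02,0.036,0,0,0,0],
  [0.02,0.036,0,0,0,0],
  [0.02,0.036,0,0,0,0],
  [0.02,0.036,0,0,0,0],
  [0.02,0.036,0,0,0,0],
  [0.016,0.028,0,0,0,0],
  [0.01,0.016,0,0,0,0],
])

```text
t: 23.5
eef_pos: [618.9, 181.6, 164.7]
tcp_rot: [3.142, 0.001, 0.002]
ft_force: [-0.6, -0.5, -1.4]
opening: 0.448
```

carry_out([
  [0.0025,0.0055,0,0,0,0],
  [0,0,-0.01,0,0,0],
  [0,0,-0.02,0,0,0],
  [0,0,-0.01,0,0,0],
  [0,0,-0.005,0,0,0],
  [0,0,0,0,0,0],
  [0,0,0,0,0,0],
])

```text
t: 24.2
eef_pos: [621.3, 183.7, 121.5]
tcp_rot: [-3.142, -0.001, -0.001]
ft_force: [0.5, -0.1, -0.6]
opening: 0.45
```

```bash
python3 - <<'E'
from h import *
p=shot("wrist","w19.png",scale=1.4); e=p["st"]["eef_pos"]; print(e,p["st"]["opening"])
for X in [(e[0],e[1],e[2]-26),(621,183.7,69)]: print(proj(p,X)[0]*1.4)
p=shot("top","t19.png",(150,130,310,250),4.5)
p=shot("scene","s19.png",(200,130,360,250),4.5)
E
```

```text
[621.29663621 183.66181416 121.52959454] 0.4496028406535868
[385.74768055 331.54487132]
[385.56419688 315.15682272]
```

View pics/w19.png

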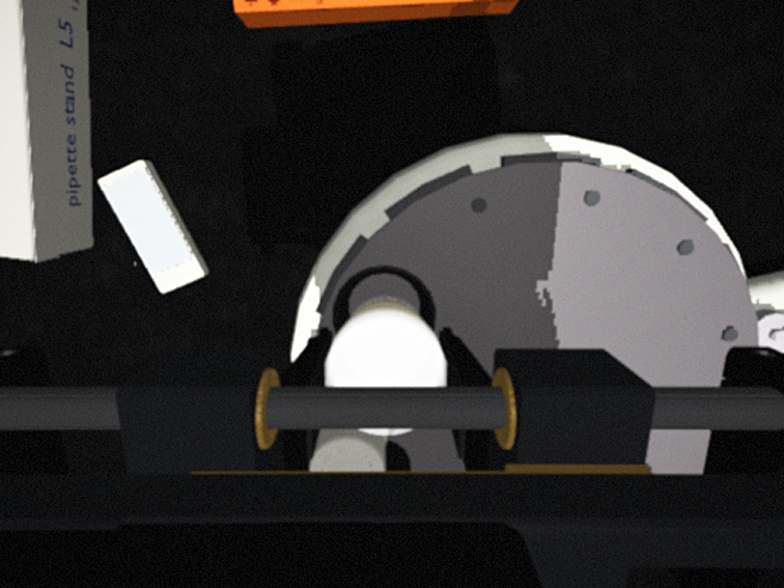

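View pics/s19.png

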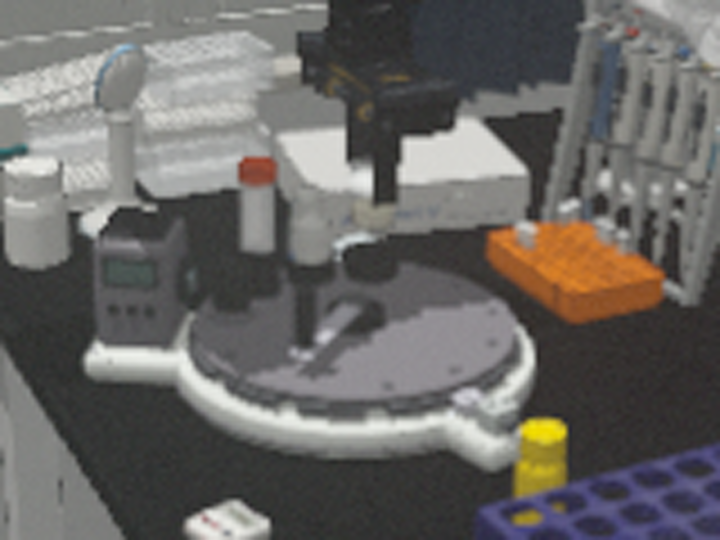

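carry_out([
  [-0.0005,0.0003,-0.008,0,0,0],
  [0,0,-0.01,0,0,0],
  [0,0,-0.01,0,0,0],
  [0,0,-0.008,0,0,0],
  [0,0,-0.006,0,0,0],
  [0,0,0,0,0,0],
  [0,0,0,0,0,0],
])

```text
t: 25.05
eef_pos: [620.7, 184.2, 79.0]
tcp_rot: [3.141, 0.0, -0.0]
ft_force: [0.8, -0.6, 0.7]
opening: 0.449
```

carry_out([
  [0,0,-0.003,0,0,0],
  [0,0,0,0,0,0],
  [0,0,0,0,0,0],
])

```text
t: 25.35
eef_pos: [620.6, 184.3, 76.2]
tcp_rot: [3.142, -0.0, -0.0]
ft_force: [1.2, 0.3, -1.0]
opening: 0.448
```

```bash
python3 - <<'E'
from h import *
p=shot("wrist","w20.png",scale=1.4); e=p["st"]["eef_pos"]; print(e,p["st"]["ft_force"])
E
```

```text
[620.62462232 184.26292528  76.23228501] [ 1.15702805  0.25510448 -0.96014138]
```

View pics/w20.png

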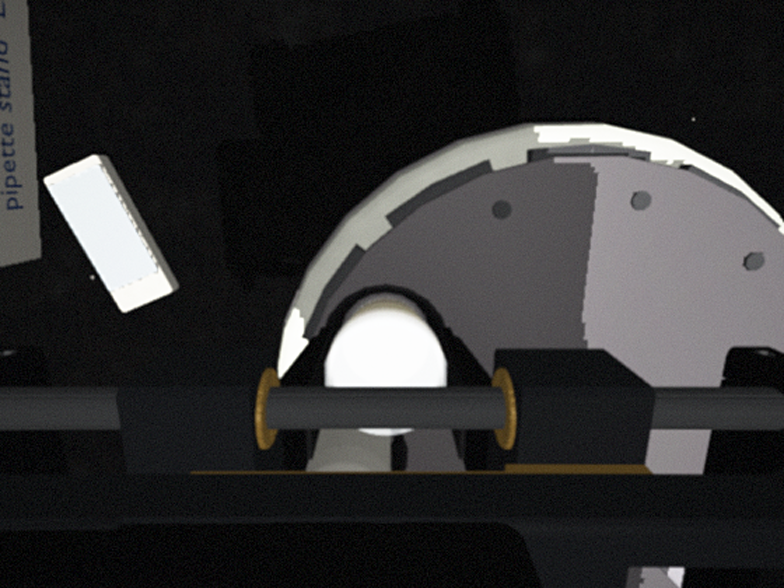

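carry_out([
  [0,0,-0.0012,0,0,0],
  [0,0,0,0,0,0],
])

```text
t: 25.6
eef_pos: [620.8, 184.3, 75.3]
tcp_rot: [-3.142, -0.001, -0.0]
ft_force: [-0.6, 0.0, 2.4]
opening: 0.449
```

carry_out([
  [0,0,-0.0008,0,0,0],
  [0,0,0,0,0,0],
])

```text
t: 25.8
eef_pos: [620.9, 184.3, 75.2]
tcp_rot: [-3.142, -0.001, -0.0]
ft_force: [-3.4, -1.1, 10.4]
opening: 0.449
```

carry_out([
  [0,0,0.0008,0,0,0],
  [0,0,0,0,0,0],
])

```text
t: 26.0
eef_pos: [620.8, 184.3, 75.3]
tcp_rot: [-3.142, -0.001, -0.0]
ft_force: [-0.8, -0.4, 5.8]
opening: 0.447
```

carry_out([
  [0,0,0,0,0,0],
  [0,0,0,0,0,0],
  [0,0,0,0,0,0],
  [0,0,0.01,0,0,0],
  [0,0,0.03,0,0,0],
  [0,0,0.04,0,0,0],
  [0,0,0.04,0,0,0],
  [0,0,0.04,0,0,0],
  [-0.02,-0.03,0,0,0,0],
  [-0.03,-0.04,0,0,0,0],
  [-0.03,-0.04,0,0,0,0],
  [0,0,0,0,0,0],
], fingers=0.65)

```text
t: 27.2
eef_pos: [537.7, 71.2, 235.9]
tcp_rot: [3.141, 0.001, -0.003]
ft_force: [0.5, 1.0, 0.3]
opening: 0.647
```

```bash
python3 - <<'E'
from h import *
p=shot("wrist","w21.png",scale=1.4); e=p["st"]["eef_pos"]; print(e,p["st"]["opening"])
for X in [(621,184,99),(570,199.5,127),(519,187,165),(494.7,27.8,123)]: print(proj(p,X)[0]*1.4)
p=shot("scene","s21.png",(200,130,360,250),4.5)
E
```

```text
[537.65847538  71.22487586 235.9164397 ] 0.6474891279253578
[212.45752473 155.0045507 ]
[178.91313245 238.61224503]
[181.78211283 337.01789237]
[449.98526001 348.77223134]
```

View pics/w21.png

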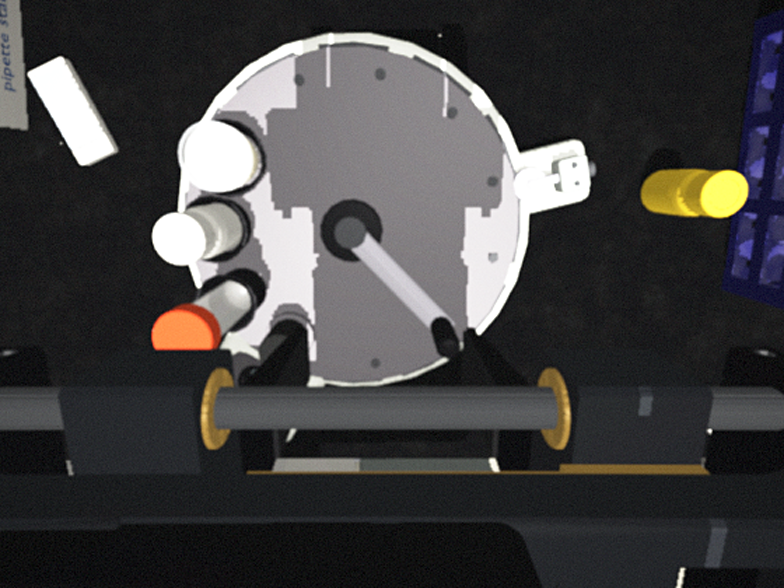

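View pics/s21.png

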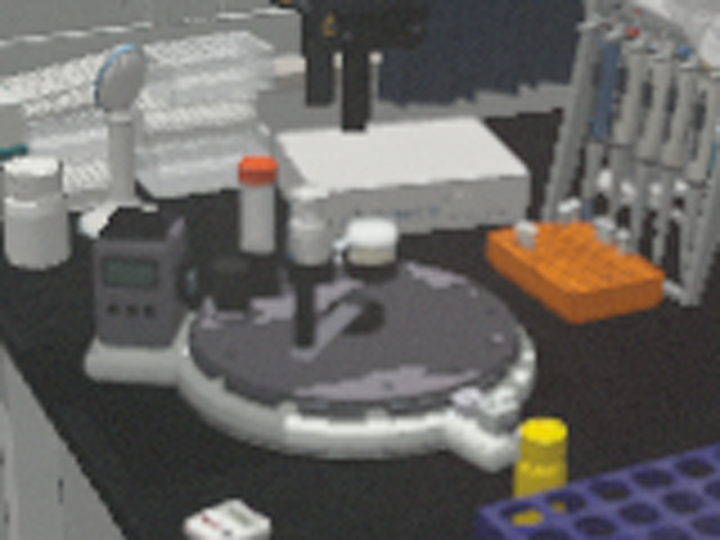

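carry_out([
  [-0.02,-0.02,-0.01,0,0,0],
  [-0.023,-0.0235,-0.02,0,0,0],
  [0,0,-0.04,0,0,0],
  [0,0,-0.04,0,0,0],
  [0,0,-0.03,0,0,0],
  [0,0,-0.012,0,0,0],
  [0,0,0,0,0,0],
  [0,0,0,0,0,0],
])

```text
t: 28.1
eef_pos: [498.5, 31.1, 83.7]
tcp_rot: [3.141, -0.001, 0.0]
ft_force: [-0.3, 0.1, 0.4]
opening: 0.649
```

```bash
python3 - <<'E'
from h import *
p=shot("wrist","w22.png",scale=1.4); e=p["st"]["eef_pos"]; print(e,p["st"]["opening"],p["st"]["ft_force"])
for X in [(e[0],e[1],123),(e[0],e[1],70)]: print(proj(p,X)[0]*1.4)
E
```

```text
[498.48720238  31.08159766  83.73550733] 0.6493244981544505 [-0.31930014  0.06560828  0.36099138]
[386.20632371 398.96877087]
[385.80494212 340.89969035]
```

View pics/w22.png

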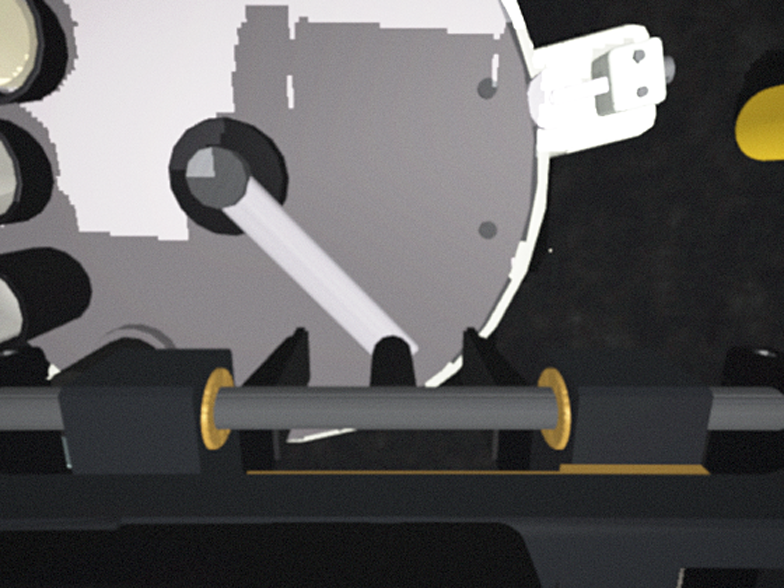

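carry_out([
  [-0.0038,-0.003,0,0,0,0],
  [0,0,0,0,0,0],
  [0,0,0,0,0,0],
])

```text
t: 28.45
eef_pos: [494.0, 27.6, 83.6]
tcp_rot: [3.141, -0.001, -0.001]
ft_force: [-0.1, -0.7, -0.3]
opening: 0.647
```

carry_out([
  [0,0,0,0,0,0],
  [0,0,0,0,0,0],
  [0,0,0,0,0,0],
  [0,0,0,0,0,0],
  [0,0,0,0,0,0],
  [0,0,0,0,0,0],
  [0,0,0,0,0,0],
  [0,0,0,0,0,0],
], fingers=0)

```text
t: 29.25
eef_pos: [493.7, 28.1, 82.8]
tcp_rot: [-3.141, 0.0, -0.0]
ft_force: [0.1, 5.1, 0.4]
opening: 0.176
```

```bash
python3 - <<'E'
from h import *
p=shot("wrist","w23.png",scale=1.4); e=p["st"]["eef_pos"]; print(e,p["st"]["opening"],p["st"]["ft_force"])
print('hub',ray(p,(229/1.4,176/1.4),60),ray(p,(215/1.4,176/1.4),75))
E
```

```text
[493.71478407  28.11883045  82.84568748] 0.1755693714312284 [0.07388034 5.08033121 0.44824833]
hub [563.16919985  93.33537449  60.        ] [563.10625231  93.64863084  75.        ]
```

View pics/w23.png

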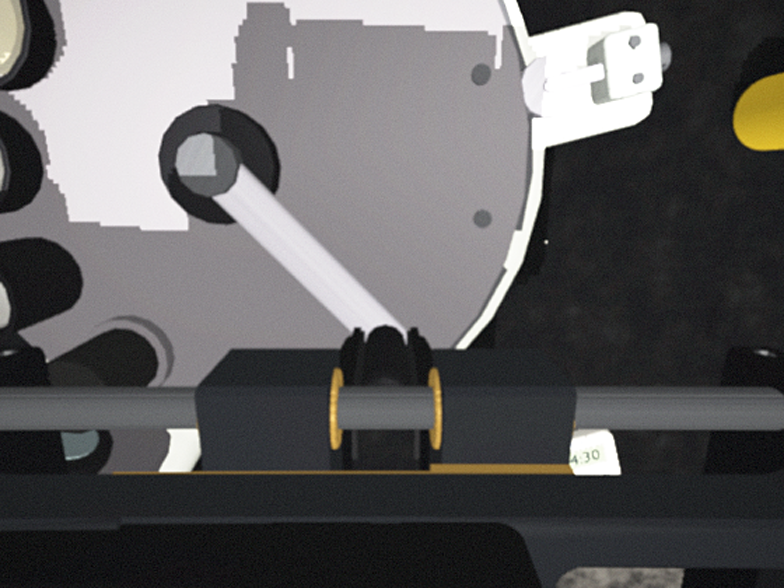

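```bash
python3 - <<'E'
import numpy as np
C=np.array([567.5,96.8]);r=100.5;a0=np.radians(-136.97)
P=lambda d:C+r*np.array([np.cos(a0+np.radians(d)),np.sin(a0+np.radians(d))])
s=[0,3]+list(range(9,88,6))+[87,88.5,90]
for a,b in zip(s,s[1:]): print(b,np.round((P(b)-P(a))/1000,4),np.round(P(b),1))
E
```

```text
3 [ 0.0037 -0.0038] [497.7  24.5]
9 [ 0.0079 -0.0069] [505.7  17.6]
15 [ 0.0086 -0.006 ] [514.3  11.5]
21 [ 0.0092 -0.0051] [523.5   6.4]
27 [ 0.0097 -0.0041] [533.2   2.3]
33 [ 0.0101 -0.0031] [543.2  -0.7]
39 [ 0.0103 -0.002 ] [553.6  -2.7]
45 [ 0.0105 -0.0009] [564.   -3.6]
51 [0.0105 0.0002] [574.6  -3.5]
57 [0.0104 0.0013] [585.   -2.2]
63 [0.0102 0.0024] [5.953e+02 2.000e-01]
69 [0.0099 0.0034] [605.2   3.6]
75 [0.0095 0.0045] [614.7   8.1]
81 [0.009  0.0054] [623.7  13.5]
87 [0.0084 0.0063] [632.1  19.8]
87 [0. 0.] [632.1  19.8]
88.5 [0.002  0.0017] [634.1  21.6]
90 [0.0019 0.0018] [636.1  23.3]
```

carry_out([
  [0.0037,-0.0038,0,0,0,0],
  [0.0079,-0.0069,0,0,0,0],
  [0.0086,-0.006,0,0,0,0],
  [0.0092,-0.0051,0,0,0,0],
  [0.0097,-0.0041,0,0,0,0],
  [0.0101,-0.0031,0,0,0,0],
  [0.0103,-0.002,0,0,0,0],
  [0.0105,-0.0009,0,0,0,0],
  [0,0,0,0,0,0],
  [0,0,0,0,0,0],
])

```text
t: 30.3
eef_pos: [563.3, -2.8, 82.8]
tcp_rot: [-3.14, 0.001, -0.0]
ft_force: [-2.4, 11.1, 4.0]
opening: 0.177
```

```bash
python3 - <<'E'
from h import *
p=shot("wrist","w24.png",scale=1.4); e=p["st"]["eef_pos"]; print(e,p["st"]["opening"],p["st"]["ft_force"])
d=e[:2]-np.array([567.5,96.8]); print(np.hypot(*d),np.degrees(np.arctan2(d[1],d[0]))+136.97)
E
```

```text
[563.33031428  -2.82797899  82.82006282] 0.17723799411435098 [-2.35959409 11.14167678  4.04106104]
99.71519682166134 44.57342375260481
```

View pics/w24.png

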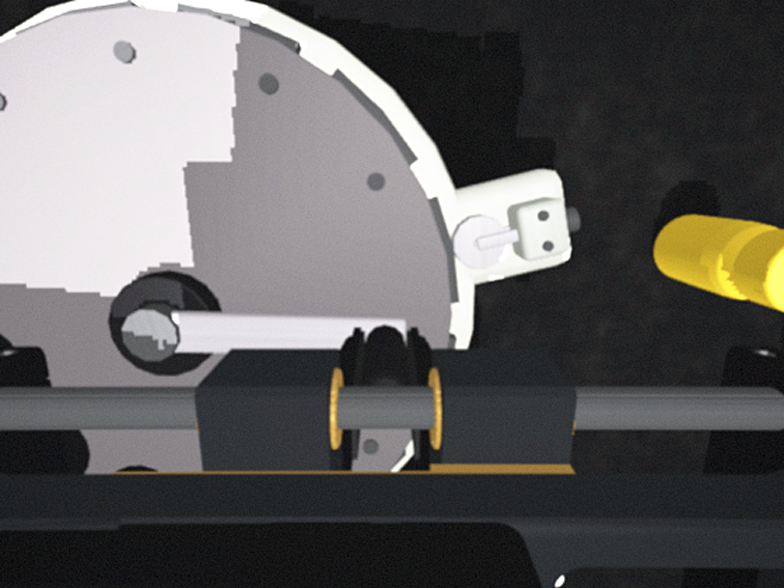

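carry_out([
  [0.0107,0.0007,0,0,0,0],
  [0.0106,0.0015,0,0,0,0],
  [0.0102,0.0024,0,0,0,0],
  [0.0099,0.0034,0,0,0,0],
  [0.0095,0.0045,0,0,0,0],
  [0.009,0.0054,0,0,0,0],
  [0,0,0,0,0,0],
  [0,0,0,0,0,0],
])

```text
t: 31.15
eef_pos: [622.5, 14.7, 82.8]
tcp_rot: [-3.141, 0.003, 0.0]
ft_force: [-7.1, 4.5, 5.5]
opening: 0.173
```

```bash
python3 - <<'E'
from h import *
p=shot("wrist","w25.png",scale=1.4); e=p["st"]["eef_pos"]; print(e,p["st"]["opening"],p["st"]["ft_force"])
d=e[:2]-np.array([567.5,96.8]); print(np.hypot(*d),np.degrees(np.arctan2(d[1],d[0]))+136.97)
p=shot("top","t25.png",(170,150,330,290),4)
p=shot("scene","s25.png",(200,130,360,250),4.5)
E
```

```text
[622.45812471  14.68783585  82.84761037] 0.17324022551990814 [-7.07328787  4.52853666  5.45589566]
98.80689739798187 80.76461364285508
```

View pics/w25.png

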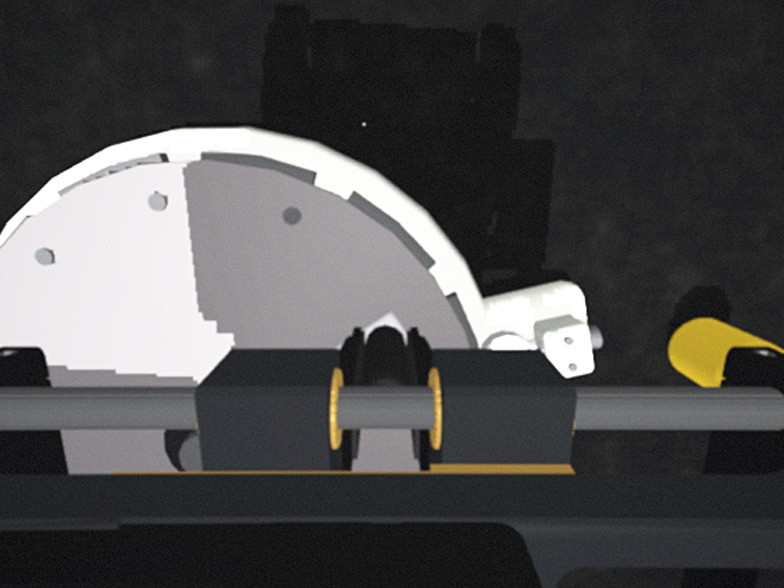

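View pics/t25.png

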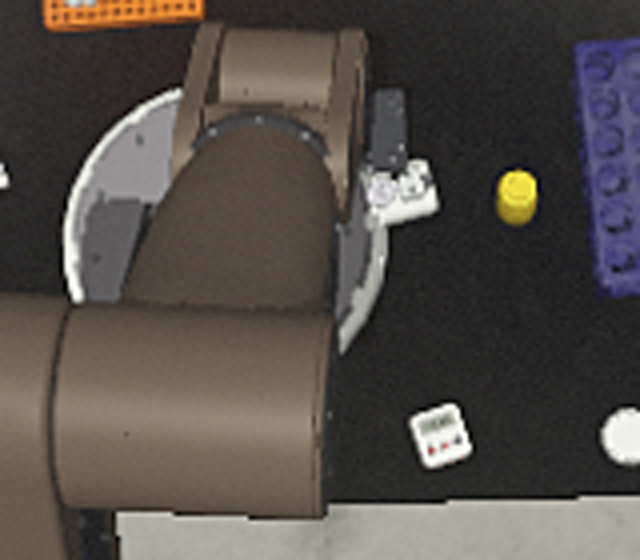

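View pics/s25.png

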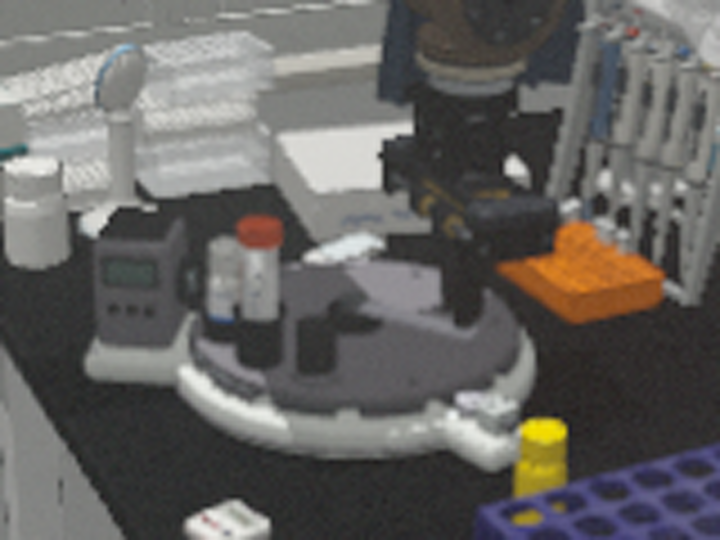

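carry_out([
  [0.0047,0.0036,0,0,0,0],
  [0,0,0,0,0,0],
  [0,0,0,0,0,0],
])

```text
t: 31.6
eef_pos: [627.0, 18.0, 82.9]
tcp_rot: [-3.141, 0.003, 0.0]
ft_force: [-6.5, 4.2, 4.8]
opening: 0.171
```

carry_out([
  [0.0021,0.0019,0,0,0,0],
  [0,0,0,0,0,0],
  [0,0,0,0,0,0],
])

```text
t: 31.9
eef_pos: [629.2, 19.7, 82.9]
tcp_rot: [-3.141, 0.003, 0.0]
ft_force: [-6.4, 2.9, 4.9]
opening: 0.176
```

carry_out([
  [0.002,0.0018,0,0,0,0],
  [0,0,0,0,0,0],
  [0,0,0,0,0,0],
])

```text
t: 32.2
eef_pos: [631.4, 21.5, 82.9]
tcp_rot: [-3.141, 0.003, -0.0]
ft_force: [-6.0, 3.2, 4.8]
opening: 0.174
```

carry_out([
  [0.0014,0.0012,0,0,0,0],
  [0,0,0,0,0,0],
  [0,0,0,0,0,0],
])

```text
t: 32.5
eef_pos: [632.8, 22.8, 82.9]
tcp_rot: [-3.141, 0.003, 0.0]
ft_force: [-5.8, 4.0, 5.1]
opening: 0.171
```

```bash
cat > ang.py <<'E'
import numpy as np
def ang(e,f):
    d=np.array(e)-np.array([566.,97.2]); a=np.arctan2(d[1],d[0]); print("r %.1f travel %.2f Ft %.1f Fr %.1f"%(np.hypot(*d),np.degrees(a)+136.3,-f[0]*np.sin(a)+f[1]*np.cos(a),f[0]*np.cos(a)+f[1]*np.sin(a)))
E
python3 - <<'E'
from h import *; from ang import *
for i in range(4):
    s=env.state(); ang(s["eef_pos"][:2],s["ft_force"]); env.read_camera("top")
E
```

```text
r 100.0 travel 88.21 Ft -1.7 Fr -6.8
r 100.0 travel 88.21 Ft -1.2 Fr -6.8
r 100.0 travel 88.20 Ft -1.2 Fr -5.4
r 100.0 travel 88.20 Ft -0.7 Fr -6.6
```

carry_out([
  [0.0007,0.0006,0,0,0,0],
  [0,0,0,0,0,0],
  [0,0,0,0,0,0],
])

```text
t: 33.0
eef_pos: [633.5, 23.4, 82.9]
tcp_rot: [-3.141, 0.002, -0.0]
ft_force: [-5.1, 3.8, 5.1]
opening: 0.174
```

carry_out([
  [0.0007,0.0006,0,0,0,0],
  [0,0,0,0,0,0],
  [0,0,0,0,0,0],
])

```text
t: 33.3
eef_pos: [634.2, 24.0, 82.9]
tcp_rot: [-3.141, 0.003, -0.0]
ft_force: [-5.8, 5.4, 4.4]
opening: 0.171
```

```bash
python3 - <<'E'
from h import *; from ang import *
ang([632.8,22.8],[-5.8,4.0])
for i in range(4):
    s=env.state(); ang(s["eef_pos"][:2],s["ft_force"]); p=env.read_camera("wrist")
E
```

```text
r 100.0 travel 88.22 Ft -1.6 Fr -6.9
r 100.0 travel 89.29 Ft -0.6 Fr -7.9
r 100.0 travel 89.28 Ft -1.6 Fr -6.5
r 100.0 travel 89.29 Ft -1.1 Fr -8.2
r 100.0 travel 89.28 Ft -1.5 Fr -7.2
```

carry_out([
  [0.0006,0.0006,0,0,0,0],
  [0,0,0,0,0,0],
  [0,0,0,0,0,0],
])

```text
t: 33.8
eef_pos: [634.8, 24.6, 82.9]
tcp_rot: [-3.141, 0.002, -0.0]
ft_force: [-5.6, 4.7, 5.1]
opening: 0.176
```

```bash
python3 - <<'E'
from h import *; from ang import *
for i in range(5):
    s=env.state(); ang(s["eef_pos"][:2],s["ft_force"]); p=env.read_camera("wrist")
p=shot("scene","s26.png",(220,150,320,225),7)
E
```

```text
r 100.0 travel 89.78 Ft -0.8 Fr -7.2
r 100.0 travel 89.78 Ft -1.1 Fr -6.4
r 100.0 travel 89.79 Ft -0.8 Fr -7.9
r 100.0 travel 89.78 Ft -0.5 Fr -6.7
r 100.0 travel 89.77 Ft -0.7 Fr -6.5
```

View pics/s26.png

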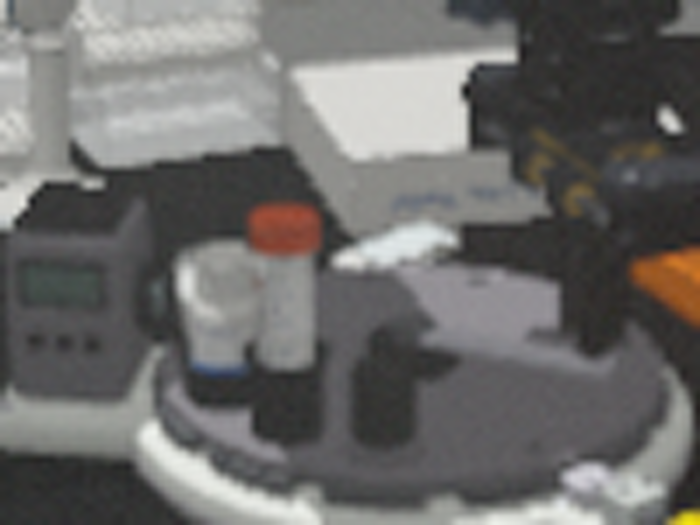

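carry_out([
  [0.0005,0.0005,0,0,0,0],
  [0,0,0,0,0,0],
  [0,0,0,0,0,0],
])

```text
t: 34.4
eef_pos: [635.1, 25.0, 82.8]
tcp_rot: [-3.141, 0.003, -0.0]
ft_force: [-6.9, 3.2, 5.2]
opening: 0.172
```

```bash
python3 - <<'E'
from h import *; from ang import *
for i in range(4):
    s=env.state(); ang(s["eef_pos"][:2],s["ft_force"]); p=env.read_camera("wrist")
E
```

```text
r 100.0 travel 90.03 Ft -2.7 Fr -7.0
r 100.0 travel 90.03 Ft -3.2 Fr -6.6
r 100.0 travel 90.01 Ft -2.5 Fr -5.2
r 100.0 travel 90.01 Ft -2.3 Fr -7.0
```

carry_out([
  [0.0005,0.0005,0,0,0,0],
  [0,0,0,0,0,0],
  [0,0,0,0,0,0],
])

```text
t: 34.9
eef_pos: [635.4, 25.2, 82.9]
tcp_rot: [-3.142, 0.003, 0.0]
ft_force: [-7.5, 1.6, 6.1]
opening: 0.173
```

```bash
python3 - <<'E'
from h import *; from ang import *
for i in range(4):
    s=env.state(); ang(s["eef_pos"][:2],s["ft_force"]); p=env.read_camera("wrist")
E
```

```text
r 100.0 travel 90.25 Ft -4.3 Fr -6.4
r 100.0 travel 90.25 Ft -3.6 Fr -6.2
r 100.0 travel 90.24 Ft -4.8 Fr -6.7
r 100.0 travel 90.23 Ft -5.2 Fr -6.5
```

carry_out([
  [-0.0004,-0.0004,0,0,0,0],
  [0,0,0,0,0,0],
  [0,0,0,0,0,0],
  [0,0,0,0,0,0],
])

```text
t: 35.5
eef_pos: [635.1, 25.0, 82.8]
tcp_rot: [-3.141, 0.003, -0.0]
ft_force: [-6.6, 1.9, 5.5]
opening: 0.176
```

```bash
python3 - <<'E'
from h import *; from ang import *
for i in range(3):
    s=env.state(); ang(s["eef_pos"][:2],s["ft_force"]); p=env.read_camera("wrist")
p=shot("wrist","w27.png",scale=1.4)
p=shot("scene","s27.png",scale=1.4)
E
```

```text
r 100.0 travel 90.04 Ft -3.4 Fr -5.9
r 100.0 travel 90.04 Ft -3.9 Fr -6.2
r 100.0 travel 90.05 Ft -2.7 Fr -7.1
```

```bash
python3 - <<'E'
from h import *
p=env.read_camera("scene")
u=proj(p,[566+102*np.cos(np.radians(208)),97.2+102*np.sin(np.radians(208)),158])[0]
b=blob(p,(0,100,60),(14,255,255),u,30); print("tube cap pred",u,"seen",b[0])
print(env.job_done())
E
```

```text
tube cap pred [259.38824991 181.82021721] seen [260.56716418 182.04477612]
the job is handed in; nothing more can be done
None
```

The turntable is loaded, and the arm is holding the index knob at the third click. The job was handed in at about 36 s of the 72 s allowed.

- **Loading:** With the table at home, I put the tube, then the dropper bottle, then the sample cup into their sockets. I lowered each to deck height by arm position. Contact showed clearly in the force for the cup (about 10 N) and faintly for the tube (2.8 N); the bottle gave no clear contact before release. Camera views afterwards showed all three upright and in place.
- **Turning:** I pinched the knob and moved it along its circle. The measured travel is 90.04°. The resisting force was about 1 N just before the click, 3 N at it and 4–5 N just past it. I went 0.25° past the third click before backing off to it.
- **Last checks:** The grip opening matches the knob, and the tube cap appears about one pixel from its predicted place in the scene camera.
- **Not checked or off:**
    - The limit of 40 pictures ran out, so I did not view the final pictures. The last one I saw, at 89.8°, showed the tube and bottle upright. The cup was mostly hidden there, so its final position in front of the read head comes from the table angle, not from sight.
    - About 6–7 N of inward force and 5 N of upward force remain on the held knob.
    - The top camera's positions were about 4 mm off the wrist camera's. I used the wrist camera's.

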